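# Nest the measuring cups in the slanted stand

## Task

Put the three steel measuring cups away in the empty bay of the slanted wooden stand: set the largest down in the bay first, then nest the medium one inside it and the smallest inside that, each right down on the floor below it. Their handles must all point up the slope, out over the raised back edge where they are easy to take. Set each cup down rather than letting it drop, and leave the pigment jar, the dropper bottle and the soap bar where they stand.

Things in the scene. Friction and masses are not known exactly. Their poses are not given: they have to be found in the camera images.
- cup_large: the largest of three plain steel measuring cups, about 110 g, slightly tapered: 86 mm wide at the rim, 77 mm at the foot, rim 40 mm high, wall 2.5 mm, floor 4 mm thick. A flat level handle, 12 mm wide, 5 mm thick, runs from the rim along the cup's +x to 115 mm from its axis, centre line 40.5 mm above the underside. Origin: centre of the underside; z up the cup's axis
- cup_medium: the middle of three plain steel measuring cups, about 85 g, slightly tapered: 72 mm wide at the rim, 63 mm at the foot, rim 46 mm high, wall 2.5 mm, floor 4 mm thick. A flat level handle, 16 mm wide, 5 mm thick, runs from the rim along the cup's +x to 102 mm from its axis, centre line 46.5 mm above the underside. Origin: centre of the underside; z up the cup's axis
- cup_small: the smallest of three plain steel measuring cups, about 65 g, slightly tapered: 58 mm wide at the rim, 49 mm at the foot, rim 52 mm high, wall 2.5 mm, floor 4 mm thick. A flat level handle, 20 mm wide, 5 mm thick, runs from the rim along the cup's +x to 91 mm from its axis, centre line 52.5 mm above the underside. Origin: centre of the underside; z up the cup's axis
- cup_large_grip (a point): middle of the largest cup's handle, 78 mm from the cup's axis; axes as the cup's (handle runs along x, its 12 mm width along y)
- cup_medium_grip (a point): middle of the medium cup's handle, 71 mm from the cup's axis; axes as the cup's (width 16 mm along y)
- cup_small_grip (a point): middle of the smallest cup's handle, 64 mm from the cup's axis; axes as the cup's (width 20 mm along y)
- bay (a point): centre of the floor of the stand's empty bay, 48 mm above the table. Axes lie with the 28 degree slope: z is the normal of the bay floor (leans to the low front edge), -x runs down the slope to the low front edge, y along the stand. The bay is 96 x 96 mm inside, with a rim 8 mm thick and 15 mm high all round
- stand: beech stand fixed to the table, tray sloping 28 degrees, low edge toward the robot; origin on the table under the bay's centre, z up, -x to the front. The second bay, 104 mm to +y, holds a round tin 34 mm high. Nested, the medium cup's underside lies 4 mm and the smallest's 8 mm above the bay floor, handles 10 mm apart in height. Cups let go may slide a few mm down the slope
- pigment_jar: bystander: glass jar with wooden lid, 49 mm across, 70 mm high; origin at the centre of its underside
- dropper: bystander: amber dropper bottle with black bulb, 32 mm across, 97 mm high; origin at the centre of its underside
- soap_bar: bystander: cut soap bar lying flat, 54 x 80 x 25 mm; origin at the centre of its underside
Mind the look-alikes: they are no part of the job. Leave any green or orange look-alike of the cup_medium alone.

How it is judged:
By the outcome, as a careful person would: the job done as asked, in the order asked, and still so for the second after the job is handed in, with the robot touching nothing.
It also fails if it takes over 72 s, if anything falls off the work surface, if the arm or the gripper's body presses on something with over 40 N, if the wrist force passes 120 N, or if a joint passes its speed limit or range.

## Robot

A 6-joint arm with a two-finger parallel gripper is mounted at the origin on a cart in front of the work surface, level with it; the furniture and walls round the work are solid. World frame = base frame: x ahead of the robot, y to its left, z up, the work surface at z = 0. Lengths are in m, angles in rad, forces in N, time in s.
With the tool pointing down it reaches from about 0.375 to 0.975 m from the base axis. Payload 3.8 kg.
Tool frame: the origin (TCP) lies at the very end of the fingers, on their centre line; the grasp point (between the pads) lies 19 mm behind it; z points along the fingers, y is the line along which they close (so a half turn about z gives the same grasp; the last joint's range is limited). The gripper opens to 85 mm and grips with 20 to 120 N. Pads are 22 mm wide; open, the fingers measure 114 mm over their backs; the gripper's body (76 mm by 85 mm) begins 54 mm behind the grasp point. The pads swing forward as they close: fully open they stand 13 mm farther back than shut.
Start: joints at [1.15, 0.264, 1.604, -0, 1.274, -0.037], TCP at [0.253, 0.626, 0.231] pointing down, gripper open.
Joint ranges: [-2.63, 2.63], [-0.94, 2.18], [0.31, 2.57], [-1.31, 4.45], [0, 2.66], [-2.55, 2.55]. Speed limits (rad/s): [2.57, 2.57, 3.14, 3.14, 3.14, 3.14].

## Interface

Orientations are given as a rotation vector (axis times angle).
In Python, from workcell import monitor, viewer, job gives the robot as it stands. The module is installed in compiled form; this text tells all that it offers.
- The arm moves only by the tool step_arm, never from a script. Its argument "series" is one flat list of numbers, 4 for each row, row after row: the shift along the tool's x, y, z in m, then the turn about the tool's z in rad. A call has 1 to 8 rows; each row is the pose to reach, as a shift and turn from the pose commanded when the call began, along the tool's axes at that moment; what a row does not reach only later rows make up. A row lasts 1/8 s, in which the tool goes at most 62.5 mm and 10.7 degrees, less where a joint would pass 70% of its speed; a pose out of reach is approached as far as the arm can. A call with a gripper value outside its range is refused whole. "gripper" is the opening, from 0 (shut) to 1 (fully open), set as the call begins (left out, the last holds). The fingers move at their own pace and stop on an object; "newtons" is the grip in N (left out, the last holds). Time passes only in rows, so rows that repeat a pose let the fingers close. It gives the time, the measured TCP pose, the force, the opening and the grip force at its end, in the units of the state.
- monitor.read_state(): the state, without advancing time (a new reading comes with each control period).
- viewer.read_camera(name): name is "scene" or "top"; returns a dict with "image" (384x512x3 uint8, red, green, blue), "intrinsics" (3x3 intrinsics, pixels), "T" (4x4, takes a point from camera to world coordinates). Camera axes: x right, y up, looking along -z (the intrinsics and any distortion apply to the point x, -y, -z); pixel columns grow to the right and rows downward; lengths in m; the calibration is good to about 2 mm. A picture is of the moment at which its call begins. There is no depth.
- job.finish_job(): hands the job in; it is judged then, once.
Trained networks look in a picture, given as the dict that the camera call returned (one of the last four; its "shot" number tells which), for a name from the list of things; names that differ only in an ending like _2 or _b are one class to them, and where a whole thing is asked for, a point or a joint stands for the part that bears it (a point fixed in the world has none). Each returns a list of dicts, best first, with "score" (0 to 1); they miss things now and then, are a little off and sometimes report something else, mostly with a low value. They report only what shows in the picture. A call takes as long as a camera call. They do not tell look-alikes from the thing itself.
- viewer.boxes_of(picture, label): "extent" ([centre column, centre row, width, height] in pixels, round what is visible of it).
- viewer.spot_point(picture, label): "point" ([column, row] in pixels: a listed point, or the origin of a listed thing).
The state is a dict: "time": time; "q": joint angles; "joint_vel": joint speeds; "joint_torque": joint torques, N m; "tool_pos": TCP position; "tcp_rot": TCP orientation; "wrist_force": force on the tool from outside, world axes, zero at the start; "torque": the same for the moment, N m; "width": opening from 0.0 (shut) to 1.0 (fully open); "grip_force": force on a finger pad.
Only numpy, scipy, OpenCV 4.12 (cv2) and the standard library are available. Lean on these libraries where they do the work, as an engineer would, in place of code of your own. Each camera call takes 0.05 s, during which the arm holds its last target. There are 200 camera calls.

## Working session

There is one attempt and no reset: what is moved stays moved. The work goes in short steps, Python scripts to look and compute and a tool call to move; the robot and the scene stay as the last step left them, time stands still between calls to the robot, and variables do not carry over. Pictures are saved under pics/ and viewed, at most 10 in all, crops included, and the job is handed in when it is done.

Besides the shell and the picture viewer there is one more tool, called after "Emit:" as name(argument=value, ...) on one line, values as JSON. step_arm: Moves the arm, as the interface text tells. Its arguments: {"type":"object","properties":{"series":{"type":"array"},"gripper":{"type":"number"},"newtons":{"type":"number"}},"required":["series"]}

```bash
mkdir -p pics; cat > h.py <<'E'
import numpy as np, cv2
from scipy.spatial.transform import Rotation as R
from workcell import monitor, viewer, job
def ray(p,uv):
    K=np.array(p["intrinsics"]);T=np.array(p["T"])
    d=np.linalg.inv(K)@[uv[0],uv[1],1]; d=T[:3,:3]@[d[0],-d[1],-d[2]]
    return T[:3,3],d
def onz(p,uv,z):
    o,d=ray(p,uv); return o+d*(z-o[2])/d[2]
def proj(p,X):
    K=np.array(p["intrinsics"]);T=np.array(p["T"])
    c=T[:3,:3].T@(np.asarray(X)-T[:3,3]); c=K@[c[0],-c[1],-c[2]]; return c[:2]/c[2]
def save(p,n,f=1.5): cv2.imwrite("pics/"+n,cv2.resize(p["image"][:,:,::-1],None,fx=f,fy=f))
E
python3 - <<'E'
from h import *
np.set_printoptions(precision=3,suppress=True)
Z=dict(cup_large=0,cup_medium=0,cup_small=0,cup_large_grip=.0405,cup_medium_grip=.0465,cup_small_grip=.0525,bay=.048,stand=0,pigment_jar=0,dropper=0,soap_bar=0)
for c in("top","scene"):
    p=viewer.read_camera(c); save(p,c+"0.png"); print(c,p["T"][:3],p["intrinsics"],[k for k in p])
    for k,z in Z.items():
        for d in viewer.spot_point(p,k)[:4]: print(k,np.round(d["score"],2),np.round(d["point"]),onz(p,d["point"],z))
s=monitor.read_state();print(s["time"],s["tool_pos"],s["tcp_rot"],s["wrist_force"])
E
```

```text
top [[ 0.026  0.997 -0.077  0.495]
 [-1.     0.026 -0.001 -0.025]
 [ 0.001  0.077  0.997  0.99 ]] [[402.307   0.    253.637]
 [  0.    402.307 198.375]
 [  0.      0.      1.   ]] ['image', 'intrinsics', 'T', 'shot']
cup_large 0.78 [296. 217.] [ 0.528 -0.13   0.   ]
cup_medium 0.77 [265. 294.] [ 0.34  -0.059  0.   ]
cup_medium 0.67 [344. 268.] [ 0.406 -0.249 -0.   ]
cup_medium 0.66 [237. 223.] [0.51  0.016 0.   ]
cup_small 0.78 [362. 207.] [ 0.556 -0.291  0.   ]
cup_large_grip 0.63 [300. 184.] [ 0.604 -0.132  0.04 ]
cup_large_grip 0.53 [162. 205.] [0.546 0.191 0.04 ]
cup_medium_grip 0.88 [238. 191.] [0.585 0.013 0.046]
cup_medium_grip 0.8 [262. 265.] [ 0.412 -0.047  0.046]
cup_medium_grip 0.79 [344. 302.] [ 0.333 -0.238  0.046]
cup_small_grip 0.87 [354. 178.] [ 0.622 -0.26   0.052]
bay 0.89 [159. 204.] [0.547 0.198 0.048]
stand 0.65 [162. 207.] [0.544 0.2   0.   ]
pigment_jar 0.83 [229. 130.] [0.74  0.042 0.   ]
dropper 0.56 [260. 138.] [ 0.723 -0.037  0.   ]
dropper 0.21 [230. 130.] [0.741 0.041 0.   ]
soap_bar 0.95 [314. 130.] [ 0.748 -0.17   0.   ]
soap_bar 0.49 [164. 203.] [0.554
[... 409 characters left out ...]
347 -0.053  0.   ]
cup_medium 0.63 [286. 311.] [ 0.405 -0.249 -0.   ]
cup_small 0.86 [344. 273.] [ 0.556 -0.286  0.   ]
cup_large_grip 0.87 [300. 212.] [ 0.607 -0.132  0.04 ]
cup_medium_grip 0.8 [245. 185.] [0.587 0.017 0.046]
cup_medium_grip 0.79 [210. 242.] [ 0.409 -0.041  0.047]
cup_medium_grip 0.75 [263. 319.] [ 0.339 -0.241  0.046]
cup_small_grip 0.93 [353. 238.] [ 0.609 -0.266  0.052]
cup_small_grip 0.58 [276. 244.] [ 0.489 -0.154  0.052]
bay 0.64 [177. 162.] [0.538 0.199 0.048]
bay 0.64 [303. 179.] [ 0.692 -0.075  0.048]
pigment_jar 0.64 [274. 164.] [0.733 0.042 0.   ]
soap_bar 0.9 [346. 200.] [ 0.744 -0.173  0.   ]
1.2 [0.253 0.626 0.231] [-0.599 -3.084  0.   ] [-0.199 -0.085  0.178]
```

View pics/top0.png

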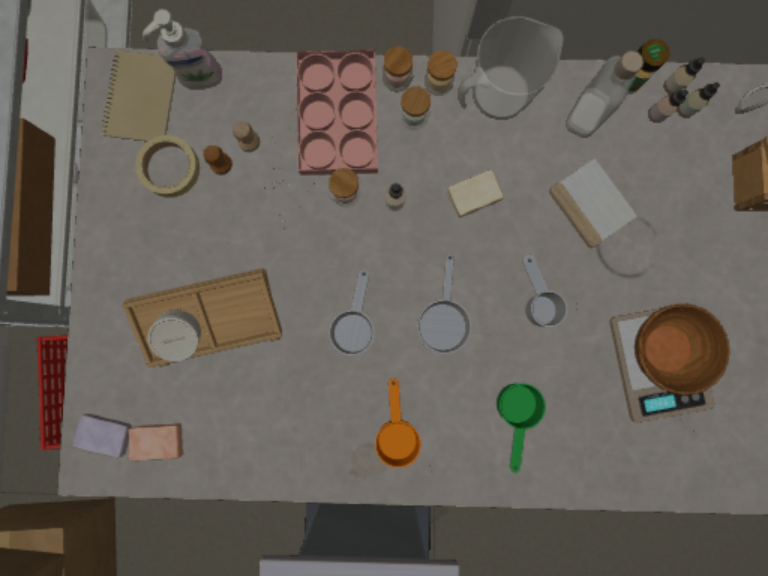

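View pics/scene0.png

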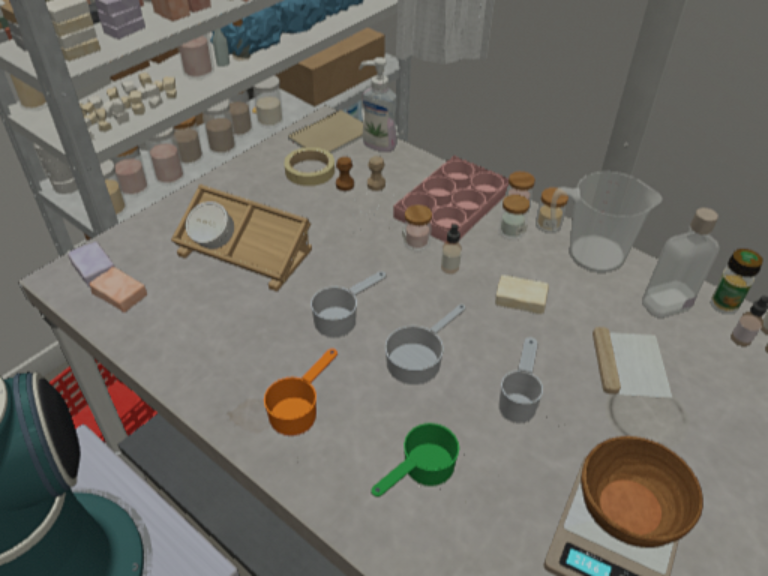

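The top view shows the steel cups at (352,332), (443,326) and (546,309) with handles pointing away from the robot. The stand is at about (200,318), its empty bay on the right, and the orange and green decoys are nearer the robot. I'll zoom in for accurate yaw.

```bash
python3 - <<'E'
from h import *
p=viewer.read_camera("top"); im=p["image"][:,:,::-1]
a=cv2.resize(im[170:254,75:205],None,fx=6,fy=6,interpolation=cv2.INTER_CUBIC)
b=cv2.resize(im[160:244,210:385],None,fx=4.5,fy=4.5,interpolation=cv2.INTER_CUBIC)
cv2.imwrite("pics/a.png",a);cv2.imwrite("pics/b.png",b)
E
```

```text
(no output)
```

View pics/a.png

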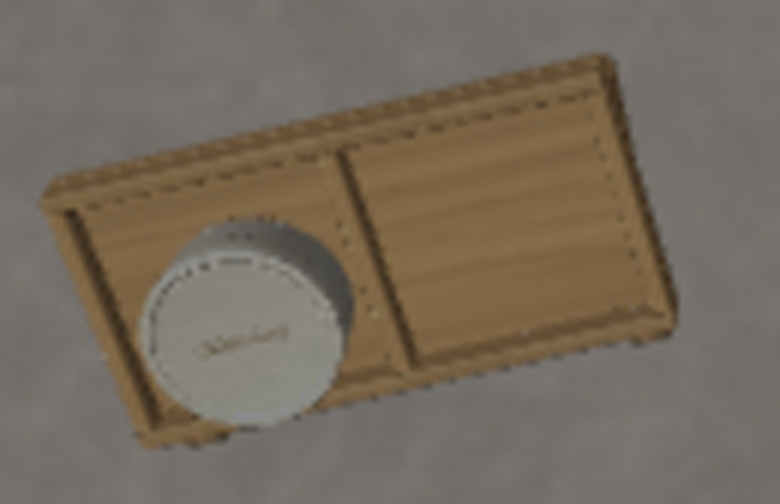

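View pics/b.png

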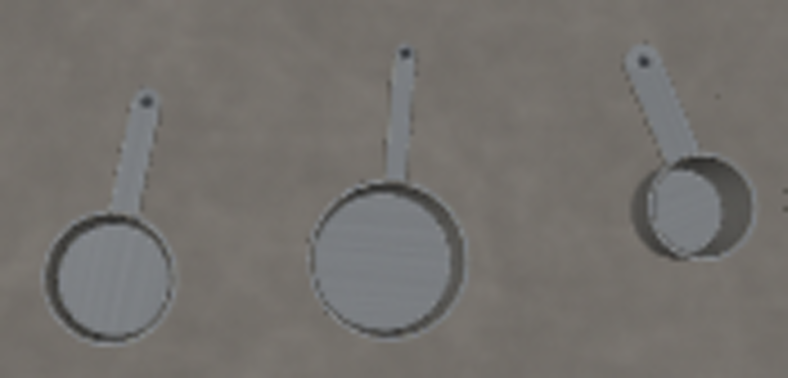

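```bash
python3 - <<'E'
from h import *
from scipy.optimize import least_squares
np.set_printoptions(precision=4,suppress=True)
p=viewer.read_camera("top")
def A(u): return np.array(u)/6+[75,170]-.4
def B(u): return np.array(u)/4.5+[210,160]-.4
c=np.radians(28)
loc=[(56,160,15),(56,-56,15),(-56,-56,15),(-56,160,15),(48,-48,0),(48,56+0,15)]
px=[A(q) for q in [(42,203),(605,72),(672,322),(140,438)]]
def W(v,l):
    x,y,z=np.array(l)/1000
    s=np.array([x*np.cos(c)-z*np.sin(c),y,.048+x*np.sin(c)+z*np.cos(c)])
    return R.from_euler('z',v[2]).apply(s)+[v[0],v[1],0]
f=lambda v:np.concatenate([proj(p,W(v,l))-q for l,q in zip(loc,px)])
r=least_squares(f,[.547,.198,.2]);print("stand",r.x,np.degrees(r.x[2]),r.fun)
for n,h,hh,cen,tip,L in[("large",.04,.043,(388,259),(405,46),.115),("medium",.046,.049,(110,277),(147,88),.102),("small",.052,.055,(704,208),(642,44),.091)]:
    o=onz(p,B(cen),h)[:2];t=onz(p,B(tip),hh)[:2];d=t-o
    print(n,o,t,"len",np.hypot(*d),L,"yaw",np.degrees(np.arctan2(d[1],d[0])))
s=R.from_rotvec(monitor.read_state()["tcp_rot"]).as_matrix();print(s)
E
```

```text
stand [0.5443 0.1983 0.2453] 14.054835741907153 [-0.7635 -1.6721 -0.4934 -0.609   1.1237  0.8697  0.1985  1.493 ]
large [ 0.5261 -0.1249] [ 0.6386 -0.1316] len 0.11263843894727676 0.115 yaw -3.3844888578778702
medium [0.5128 0.0203] [0.612  0.0037] len 0.10054862371085987 0.102 yaw -9.48628700453787
small [ 0.5565 -0.2872] [ 0.641  -0.2537] len 0.09097013835921607 0.091 yaw 21.618662118713267
[[-0.9272  0.3745  0.    ]
 [ 0.3745  0.9272 -0.    ]
 [-0.     -0.     -1.    ]]
```

```bash
cat >> h.py <<'E'
def go(*targets):
    s=monitor.read_state(); M=R.from_rotvec(s["tcp_rot"]).as_matrix(); p=np.array(s["tool_pos"])
    h=np.degrees(np.arctan2(M[1,0],M[0,0]))
    print("t %.2f pos %s head %.1f tilt %.4f F %s w %.3f g %.1f"%(s["time"],np.round(p,4),h,M[2,2],np.round(s["wrist_force"],1),s["width"],s["grip_force"]),"q6",np.round(s["q"][5],2))
    for x,y,z,H in targets:
        print(np.round(M.T@(np.array([x,y,z])-p),4),"turn",np.round(np.radians(-((H-h+180)%360-180)),3))
E
python3 -c "
from h import *
go((.621,-.1305,.12,176.6),(.621,-.1305,.0275,176.6))"
```

```text
t 1.30 pos [0.2528 0.6259 0.2313] head 158.0 tilt -1.0000 F [0.5 0.5 0.6] w 1.001 g 0.0 q6 -0.04
[-0.6247 -0.5635  0.1113] turn -0.324
[-0.6247 -0.5635  0.2038] turn -0.324
```

Emit:
step_arm(series=[-0.6247,-0.5635,0.1113,-0.324,-0.6247,-0.5635,0.1113,-0.324,-0.6247,-0.5635,0.1113,-0.324,-0.6247,-0.5635,0.1113,-0.324,-0.6247,-0.5635,0.1113,-0.324,-0.6247,-0.5635,0.1113,-0.324,-0.6247,-0.5635,0.1113,-0.324,-0.6247,-0.5635,0.1113,-0.324], gripper=0.5, newtons=20)

```text
time: 2.3
tool_pos: [0.4705, 0.1785, 0.1659]
tcp_rot: [0.094, 3.139, 0.001]
wrist_force: [0.5, 0.2, -0.5]
width: 0.496
grip_force: 0.0
```

```bash
python3 -c "
from h import *
go((.621,-.1305,.12,176.6),(.621,-.1305,.0275,176.6))"
```

```text
t 2.30 pos [0.4705 0.1785 0.1659] head 176.6 tilt -1.0000 F [ 0.5  0.2 -0.5] w 0.496 g 0.0 q6 -1.2
[-0.1685 -0.2995  0.046 ] turn -0.0
[-0.1684 -0.2995  0.1385] turn -0.0
```

Emit:
step_arm(series=[-0.1685,-0.2995,0.046,0,-0.1685,-0.2995,0.046,0,-0.1685,-0.2995,0.046,0,-0.1685,-0.2995,0.046,0,-0.1685,-0.2995,0.046,0,-0.1685,-0.2995,0.046,0,-0.1685,-0.2995,0.046,0,-0.1685,-0.2995,0.046,0])

```text
time: 3.3
tool_pos: [0.6196, -0.1285, 0.1195]
tcp_rot: [-0.095, -3.139, -0.001]
wrist_force: [-0.6, 0.1, 0.3]
width: 0.496
grip_force: 0.0
```

```bash
python3 -c "
from h import *
go((.621,-.1305,.0275,176.6))
p=viewer.read_camera('scene')
save(p,'s1.png')
c=p['image'][150:290,220:380,::-1]; cv2.imwrite('pics/s1.png',cv2.resize(c,None,fx=4,fy=4,interpolation=cv2.INTER_CUBIC))
"
```

```text
t 3.30 pos [ 0.6196 -0.1285  0.1195] head 176.5 tilt -1.0000 F [-0.6  0.1  0.3] w 0.496 g 0.0 q6 -1.75
[-0.0016 -0.002   0.092 ] turn -0.001
```

View pics/s1.png

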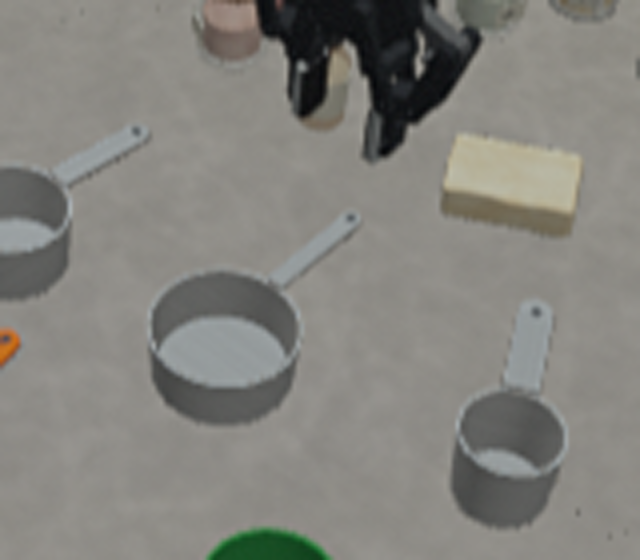

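The fingers sit above the large cup's handle, with tips near (340,130) in the crop. Descending.

Emit:
step_arm(series=[-0.0016,-0.002,0.05,0,-0.0016,-0.002,0.092,0,-0.0016,-0.002,0.092,0,-0.0016,-0.002,0.092,0])

```text
time: 3.85
tool_pos: [0.6224, -0.1303, 0.0293]
tcp_rot: [0.092, 3.138, -0.001]
wrist_force: [0.7, -0.1, -0.1]
width: 0.496
grip_force: 0.0
```

Emit:
step_arm(series=[0,0,0,0,0,0,0,0,0,0,0,0,0,0,0,0,0,0,0,0], gripper=0, newtons=20)

```text
time: 4.47
tool_pos: [0.6234, -0.1313, 0.0291]
tcp_rot: [0.094, 3.136, -0.001]
wrist_force: [3.4, 0.3, 6.1]
width: 0.132
grip_force: 23.8
```

Emit:
step_arm(series=[0,0,-0.02,0,0,0,-0.04,0,0,0,-0.055,0,0,0,-0.055,0])

```text
time: 4.97
tool_pos: [0.6228, -0.1313, 0.085]
tcp_rot: [0.094, 3.137, -0.001]
wrist_force: [0.1, 0.6, -1.3]
width: 0.132
grip_force: 23.1
```

```bash
python3 -c "
from h import *
go((.621,-.1305,.0275,176.6))
p=viewer.read_camera('scene')
c=p['image'][150:290,220:380,::-1]; cv2.imwrite('pics/s2.png',cv2.resize(c,None,fx=4,fy=4,interpolation=cv2.INTER_CUBIC))
"
```

```text
t 4.97 pos [ 0.6228 -0.1313  0.085 ] head 176.6 tilt -1.0000 F [ 0.1  0.6 -1.3] w 0.132 g 23.1 q6 -1.76
[0.0021 0.0008 0.0575] turn -0.001
```

View pics/s2.png

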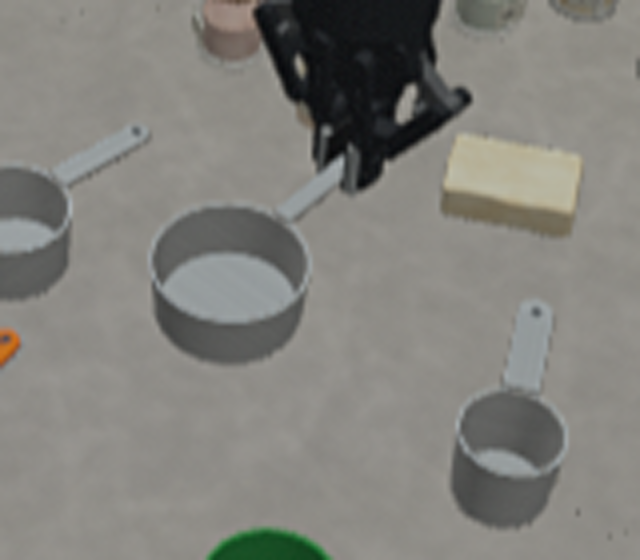

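The image shows the large cup lifted level at (230,290), so the handle is held firmly and the cup doesn't pivot. The tool can only point down, so the cup itself has to be tilted. I'll put it back, take the handle at its very tip with a light grip, tip the cup up on its foot edge, then clamp hard.

Emit:
step_arm(series=[0,0,0.03,0,0,0,0.05,0,0,0,0.055,0,0,0,0.055,0])

```text
time: 5.52
tool_pos: [0.6207, -0.1307, 0.0272]
tcp_rot: [-0.094, -3.138, -0.001]
wrist_force: [-1.9, -0.0, 1.1]
width: 0.133
grip_force: 23.4
```

Emit:
step_arm(series=[0,0,0,0,0,0,0,0,-0.022,0,0,0,-0.022,0,0,0], gripper=0.3)

```text
time: 6.02
tool_pos: [0.6452, -0.1325, 0.0286]
tcp_rot: [0.093, 3.138, -0.001]
wrist_force: [-1.0, -1.3, 0.0]
width: 0.304
grip_force: 0.0
```

Emit:
step_arm(series=[0,0,0,0,0,0,0,0,0,0,0,0,0,0,0,0], gripper=0, newtons=20)

```text
time: 6.52
tool_pos: [0.6432, -0.1322, 0.0278]
tcp_rot: [-0.094, -3.14, -0.0]
wrist_force: [-0.2, 0.4, 0.2]
width: 0.106
grip_force: 19.4
```

Emit:
step_arm(series=[0.004,0,-0.013,0,0.009,0,-0.025,0,0.0155,0,-0.0375,0,0.023,0,-0.049,0,0.031,0,-0.06,0,0.04,0,-0.07,0,0.044,0,-0.073,0])

```text
time: 7.4
tool_pos: [0.5998, -0.1298, 0.1022]
tcp_rot: [0.094, 3.138, -0.001]
wrist_force: [0.4, -0.6, 1.0]
width: 0.002
grip_force: 0.4
```

```bash
python3 -c "
from h import *
go((.621,-.1305,.0275,176.6))
p=viewer.read_camera('scene')
c=p['image'][150:290,220:380,::-1]; cv2.imwrite('pics/s3.png',cv2.resize(c,None,fx=4,fy=4,interpolation=cv2.INTER_CUBIC))
"
```

```text
t 7.40 pos [ 0.5998 -0.1298  0.1022] head 176.6 tilt -1.0000 F [ 0.4 -0.6  1. ] w 0.002 g 0.4 q6 -1.76
[-0.021   0.0006  0.0747] turn -0.001
```

View pics/s3.png

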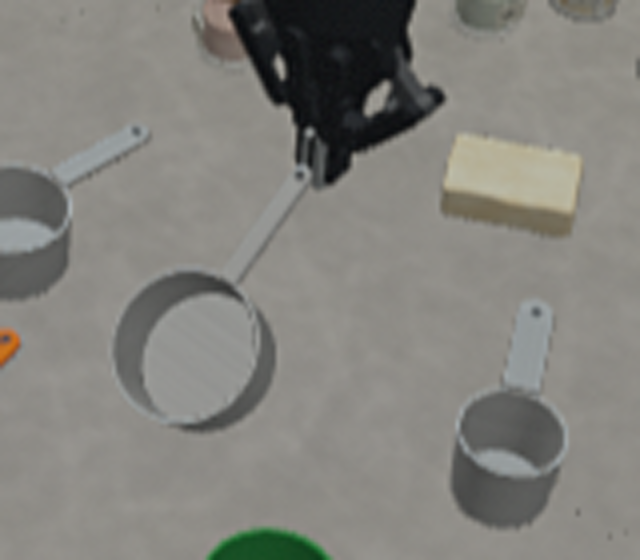

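The crop shows the cup tipped about 30° with its handle tip at (302,172), just slipped out of the fingers. So it pivots as wanted and needs a little more overlap. Re-measuring it.

Emit:
step_arm(series=[-0.04,0.05,-0.05,0,-0.06,0.1,-0.08,0,-0.06,0.1,-0.08,0], gripper=0.3)

```text
time: 7.82
tool_pos: [0.6681, -0.031, 0.1836]
tcp_rot: [0.09, 3.136, 0.001]
wrist_force: [-0.2, 0.1, 0.4]
width: 0.301
grip_force: 0.0
```

```bash
cat >> h.py <<'E'
def cup(p,name,guess,rimz,L):
    # fit cup pose on table (x,y,yaw) to the mask of steel grey pixels
    im=p["image"].astype(int)
    g,rr=np.radians(np.arange(0,360,6)),0
    return None
def pts(p,names):
    for k,z in names:
        for d in viewer.spot_point(p,k)[:3]: print(k,round(d["score"],2),np.round(onz(p,d["point"],z),4))
E
python3 - <<'E'
from h import *
go()
for c in("top","scene"):
    p=viewer.read_camera(c); pts(p,[("cup_large",0),("cup_large_grip",.0405)])
    if c=="top":
        cv2.imwrite("pics/t4.png",cv2.resize(p["image"][170:254,250:340,::-1],None,fx=7,fy=7,interpolation=cv2.INTER_CUBIC))
E
```

```text
t 7.83 pos [ 0.6681 -0.031   0.1836] head 176.7 tilt -1.0000 F [-0.2  0.1  0.4] w 0.301 g 0.0 q6 -1.6
cup_large 0.68 [ 0.5229 -0.1334  0.    ]
```

View pics/t4.png

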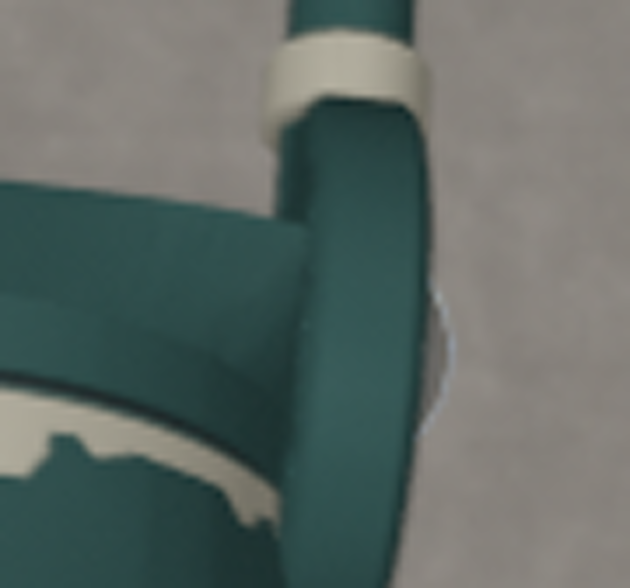

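The arm hides the cup from the top camera, as only a sliver of rim shows at (440,360). I'll move the arm clear and fit the cup outlines numerically in both cameras.

Emit:
step_arm(series=[0,0.06,-0.02,0,0,0.12,-0.04,0,0,0.18,-0.04,0,0,0.2,-0.04,0,0,0.2,-0.04,0])

```text
time: 8.75
tool_pos: [0.6765, 0.1662, 0.2191]
tcp_rot: [-0.092, -3.138, 0.002]
wrist_force: [-0.7, -0.5, -0.1]
width: 0.303
grip_force: 0.0
```

```bash
cat >> h.py <<'E'
from scipy.optimize import differential_evolution
D=dict(large=(.043,.0385,.040,.115,.006,.0405),medium=(.036,.0315,.046,.102,.008,.0465),small=(.029,.0245,.052,.091,.010,.0525))
def model(n):
    rr,rf,h,L,w,hz=D[n]; a=np.radians(np.arange(0,360,5)); a=a[(a>.3)&(a<6)]
    rim=np.c_[rr*np.cos(a),rr*np.sin(a),0*a+h]
    s=np.linspace(rr+.006,L-w,20); z=0*s+hz+.0025
    b=np.linspace(-1.5,1.5,9); tip=np.c_[L-w+w*np.cos(b),w*np.sin(b),0*b+hz+.0025]
    return np.r_[rim,np.c_[s,0*s+w,z],np.c_[s,0*s-w,z],tip]
def grad(p):
    l=cv2.GaussianBlur(cv2.cvtColor(p["image"],cv2.COLOR_RGB2GRAY).astype(np.float32),(0,0),.8)
    g=np.hypot(cv2.Sobel(l,-1,1,0),cv2.Sobel(l,-1,0,1)); return np.minimum(g,60)
def sample(p,g,X):
    K=np.array(p["intrinsics"]);T=np.array(p["T"]); c=(X-T[:3,3])@T[:3,:3]; c=np.c_[c[:,0],-c[:,1],-c[:,2]]@K.T
    u=(c[:,:2]/c[:,2:]).astype(np.float32); return cv2.remap(g,u[:,0],u[:,1],cv2.INTER_LINEAR)
def fit(P,n,x,y,yaw,r=.012,dy=12):
    m=model(n); G=[grad(p) for p in P]
    def f(v):
        X=R.from_euler('z',v[2],degrees=True).apply(m)+[v[0],v[1],0]
        return -sum(sample(p,g,X).mean() for p,g in zip(P,G))
    r=differential_evolution(f,[(x-r,x+r),(y-r,y+r),(yaw-dy,yaw+dy)],seed=1,tol=1e-6,popsize=12)
    print(n,np.round(r.x,4),round(-r.fun,1))
E
python3 - <<'E'
from h import *
go()
t=viewer.read_camera("top"); s=viewer.read_camera("scene")
pts(s,[("cup_large",0),("cup_large_grip",.0405)])
for P in([t],[s],[t,s]):
    fit(P,"large",.523,-.13,-3,.02,15);fit(P,"medium",.513,.02,-9.5);fit(P,"small",.5565,-.287,21.6)
E
```

```text
t 8.75 pos [0.6765 0.1662 0.2191] head 176.6 tilt -1.0000 F [-0.7 -0.5 -0.1] w 0.303 g 0.0 q6 -1.31
cup_large 0.62 [ 0.521  -0.1233  0.    ]
cup_large_grip 0.75 [ 0.6291 -0.2526  0.0405]
cup_large_grip 0.67 [ 0.5965 -0.1248  0.0405]
large [ 0.5214 -0.1247 -0.2659] 34.5
medium [ 0.5137  0.0184 -7.9039] 37.9
small [ 0.5568 -0.2805 17.7905] 43.9
large [ 0.5181 -0.1268  3.9504] 49.0
medium [ 0.5097  0.0194 -7.8966] 50.7
small [ 0.5549 -0.2864 23.9205] 43.7
large [ 0.5188 -0.126   3.3407] 79.3
medium [ 0.5129  0.0186 -7.8955] 86.9
small [ 0.5563 -0.2846 21.6498] 81.1
```

```bash
python3 -c "
from h import *
go((.634,-.124,.075,181),(.634,-.124,.028,181))"
```

```text
t 8.95 pos [0.6772 0.164  0.22  ] head 176.4 tilt -1.0000 F [-0.3 -0.3 -0.2] w 0.306 g 0.0 q6 -1.31
[ 0.0251 -0.2899  0.1454] turn -0.079
[ 0.025  -0.2899  0.1924] turn -0.079
```

Emit:
step_arm(series=[0.03,-0.06,0,-0.04,0.03,-0.12,0,-0.08,0.03,-0.18,0,-0.08,0.026,-0.24,0.02,-0.08,0.025,-0.289,0.06,-0.08,0.025,-0.289,0.12,-0.08,0.025,-0.289,0.15,-0.08,0.025,-0.289,0.15,-0.08])

```text
time: 9.95
tool_pos: [0.6314, -0.1219, 0.0671]
tcp_rot: [0.028, -3.134, -0.002]
wrist_force: [-0.6, -0.1, -0.4]
width: 0.298
grip_force: 0.0
```

```bash
python3 -c "
from h import *
go((.634,-.124,.028,181))
s=viewer.read_camera('scene')
pts(s,[('cup_large',0),('cup_large_grip',.0405)]); fit([s],'large',.52,-.126,2)
cv2.imwrite('pics/s5.png',cv2.resize(s['image'][150:270,260:380,::-1],None,fx=5,fy=5,interpolation=cv2.INTER_CUBIC))"
```

```text
t 9.95 pos [ 0.6314 -0.1219  0.0671] head -179.0 tilt -1.0000 F [-0.6 -0.1 -0.4] w 0.298 g 0.0 q6 -1.82
[-0.0028 -0.0022  0.039 ] turn 0.0
cup_large 0.74 [ 0.5167 -0.131  -0.    ]
cup_large_grip 0.93 [ 0.6017 -0.1215  0.0405]
large [ 0.5182 -0.1269  3.9818] 49.3
```

View pics/s5.png

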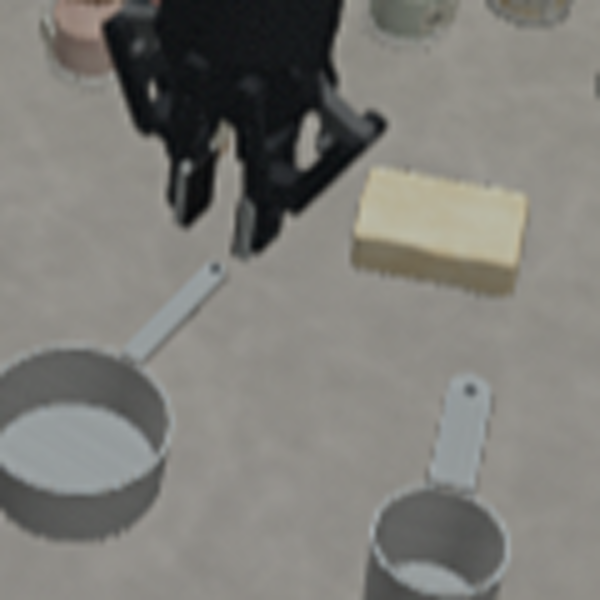

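The crop shows the fingers just above the handle tip at (215,268), straddling it. Descend and close.

Emit:
step_arm(series=[-0.001,-0.001,0.02,0,-0.001,-0.001,0.039,-0.02,-0.001,-0.001,0.039,-0.02])

```text
time: 10.48
tool_pos: [0.6338, -0.1209, 0.0288]
tcp_rot: [0.064, -3.136, -0.002]
wrist_force: [-1.5, 0.9, -0.5]
width: 0.302
grip_force: 0.0
```

Emit:
step_arm(series=[0,0,0,0,0,0,0,0,0,0,0,0,0,0,0,0], gripper=0, newtons=20)

```text
time: 10.98
tool_pos: [0.6365, -0.1218, 0.0321]
tcp_rot: [-0.063, 3.14, -0.0]
wrist_force: [0.4, -0.8, 0.1]
width: 0.124
grip_force: 19.5
```

Emit:
step_arm(series=[0.004,0,-0.013,0,0.009,0,-0.025,0,0.0155,0,-0.0375,0,0.023,0,-0.049,0,0.031,0,-0.06,0,0.04,0,-0.07,0])

```text
time: 11.72
tool_pos: [0.5956, -0.1233, 0.1026]
tcp_rot: [-0.063, 3.141, -0.0]
wrist_force: [0.2, -0.6, -1.8]
width: 0.124
grip_force: 20.6
```

Emit:
step_arm(series=[0,0,0,0,0,0,0,0], gripper=0, newtons=100)

```text
time: 11.98
tool_pos: [0.5961, -0.1233, 0.1016]
tcp_rot: [-0.063, 3.141, 0.0]
wrist_force: [1.6, -0.2, -0.7]
width: 0.084
grip_force: 97.9
```

```bash
python3 - <<'E'
from h import *
go()
s=viewer.read_camera('scene')
pts(s,[('cup_large',0),('cup_large_grip',.0405)])
E
```

```text
t 11.97 pos [ 0.5961 -0.1233  0.1016] head -177.7 tilt -1.0000 F [ 1.6 -0.2 -0.7] w 0.084 g 97.9 q6 -1.86
cup_large 0.56 [ 0.5248 -0.1203  0.    ]
cup_large_grip 0.92 [ 0.5993 -0.1009  0.0405]
```

```bash
cat >> h.py <<'E'
def fit6(P,n,x0,b,only=None):
    # pose x,y,z,yaw,tilt (deg, handle up) of the cup
    m=model(n); m=m if only is None else m[:only]; G=[grad(p) for p in P]
    def f(v):
        X=R.from_euler('ZY',[v[3],-v[4]],degrees=True).apply(m)+v[:3]
        return -sum(sample(p,g,X).mean() for p,g in zip(P,G))
    r=differential_evolution(f,[(a-c,a+c) for a,c in zip(x0,b)],seed=1,tol=1e-7,popsize=15,maxiter=300)
    v=r.x; print(n,np.round(v,4),round(-r.fun,1)); return v
def tiltfit(p,n,yaw,rad=None,dz=.013):
    # cup hanging in the grip: unknown grip radius, tilt, yaw
    s=monitor.read_state(); g0=np.array(s["tool_pos"]); m=model(n); hz=D[n][5]; G=grad(p)
    def f(v):
        rot=R.from_euler('ZY',[v[0],-v[1]],degrees=True)
        X=rot.apply(m-[v[2],0,hz])+g0+[0,0,v[3]]
        return -sample(p,G,X).mean()
    L=D[n][3]
    r=differential_evolution(f,[(yaw-8,yaw+8),(-5,75),(L-25,L+2),(dz-.008,dz+.008)],seed=1,tol=1e-7,popsize=20)
    v=r.x; rot=R.from_euler('ZY',[v[0],-v[1]],degrees=True)
    o=rot.apply([-v[2],0,-hz])+[0,0,v[3]]
    print(n,"yaw,tilt,rad,dz",np.round(v,3),round(-r.fun,1),"origin rel TCP",np.round(o,4),"abs",np.round(o+g0,4)); return v
E
python3 - <<'E'
from h import *
tiltfit(viewer.read_camera('scene'),"large",2)
E
```

```text
large yaw,tilt,rad,dz [-5.0820e+00  4.7475e+01  1.2300e-01  2.0000e-02] 51.4 origin rel TCP [-0.0534  0.0047 -0.0985] abs [ 0.5428 -0.1185  0.0026]
```

```bash
sed -i 's/(L-25,L+2)/(L-.022,L+.004)/' h.py; python3 - <<'E'
from h import *
p=viewer.read_camera('scene');tiltfit(p,"large",2)
go()
cv2.imwrite('pics/s6.png',cv2.resize(p['image'][150:270,240:360,::-1],None,fx=5,fy=5,interpolation=cv2.INTER_CUBIC))
E
```

```text
large yaw,tilt,rad,dz [-5.0680e+00  4.5628e+01  1.1900e-01  1.5000e-02] 50.1 origin rel TCP [-0.0541  0.0048 -0.0986] abs [ 0.5421 -0.1184  0.0026]
t 12.22 pos [ 0.5961 -0.1232  0.1012] head -177.7 tilt -1.0000 F [ 0.   0.8 -1.4] w 0.085 g 97.9 q6 -1.86
```

View pics/s6.png

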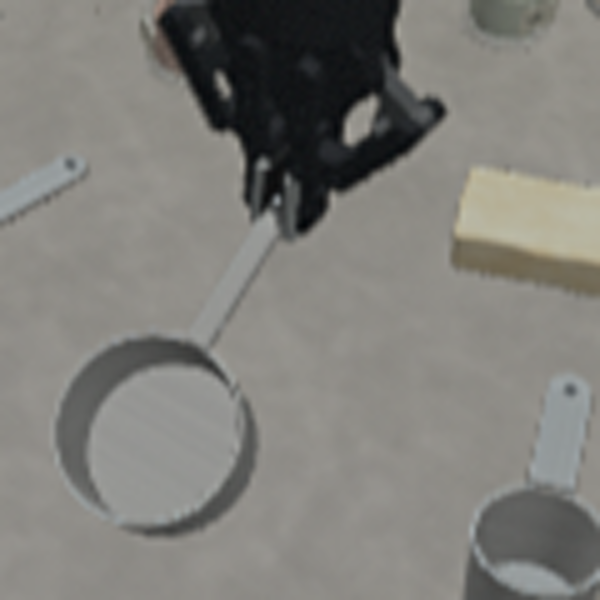

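The cup is held tilted about 30°, with the handle tip in the fingers at (275,220). Carrying it to the bay.

Emit:
step_arm(series=[0,0,-0.03,0,0,0,-0.07,0,0,0,-0.1,0,0,0.03,-0.13,-0.05,0,0.07,-0.14,-0.1,0,0.11,-0.14,-0.15,0,0.15,-0.14,-0.2,0,0.18,-0.14,-0.25])

```text
time: 13.22
tool_pos: [0.5887, 0.0582, 0.2414]
tcp_rot: [0.458, -3.107, -0.0]
wrist_force: [0.2, -0.7, -2.0]
width: 0.084
grip_force: 98.1
```

```bash
python3 - <<'E'
from h import *
go((.614,.2152,.1525,194),(.6275,.2186,.126,194))
tiltfit(viewer.read_camera('scene'),"large",11,dz=.009)
E
```

```text
t 13.22 pos [0.5887 0.0582 0.2414] head -163.2 tilt -1.0000 F [ 0.2 -0.7 -2. ] w 0.084 g 98.1 q6 -1.81
[-0.0696  0.143   0.0889] turn 0.048
[-0.0835  0.1423  0.1154] turn 0.048
large yaw,tilt,rad,dz [1.0835e+01 4.4606e+01 1.1000e-01 7.0000e-03] 55.0 origin rel TCP [-0.0488 -0.0093 -0.0991] abs [0.5397 0.0522 0.1422]
```

```bash
cat >> h.py <<'E'
def prof(p,n,yaw,dz,off=.004):
    s=monitor.read_state(); g0=np.array(s["tool_pos"]); hz=D[n][5]; rr,rf,h,L,w,_=D[n]; G=grad(p)
    a=np.radians(np.arange(0,360,5)); fl=np.c_[(rf-.002)*np.cos(a),(rf-.002)*np.sin(a),0*a+.004]
    m=np.r_[model(n),fl]
    for t in range(10,60,5):
        def f(v):
            X=R.from_euler('ZY',[v[0],-t],degrees=True).apply(m-[v[1],0,hz])+g0+[0,0,dz]+v[2:5]
            return -sample(p,G,X).mean()
        r=differential_evolution(f,[(yaw-8,yaw+8),(L-.014,L+.006)]+[(-off,off)]*3,seed=1,popsize=8,maxiter=60)
        print(t,round(-r.fun,1),np.round(r.x,3))
E
python3 - <<'E'
from h import *
prof(viewer.read_camera('scene'),"large",14,.009)
E
```

```text
10 40.8 [ 2.1969e+01  1.1700e-01 -0.0000e+00 -4.0000e-03  3.0000e-03]
15 44.7 [ 2.1971e+01  1.2100e-01 -2.0000e-03  1.0000e-03 -4.0000e-03]
20 48.4 [ 2.1966e+01  1.1700e-01  0.0000e+00  4.0000e-03 -4.0000e-03]
25 52.9 [ 2.0504e+01  1.0900e-01 -3.0000e-03  3.0000e-03 -2.0000e-03]
30 54.6 [ 1.5717e+01  1.1100e-01  1.0000e-03  3.0000e-03 -4.0000e-03]
35 54.9 [ 1.6504e+01  1.1200e-01 -3.0000e-03  4.0000e-03  3.0000e-03]
40 52.9 [ 1.3013e+01  1.1600e-01 -4.0000e-03  4.0000e-03  3.0000e-03]
45 50.5 [ 8.742e+00  1.150e-01 -0.000e+00  4.000e-03  1.000e-03]
50 49.5 [ 7.395e+00  1.180e-01 -4.000e-03  4.000e-03  4.000e-03]
55 43.5 [ 6.083e+00  1.190e-01 -4.000e-03  4.000e-03  4.000e-03]
```

Emit:
step_arm(series=[-0.02,0.045,0,0.02,-0.04,0.09,0,0.048,-0.06,0.13,0.01,0.048,-0.0696,0.143,0.04,0.048,-0.0696,0.143,0.08,0.048,-0.0696,0.143,0.086,0.048,-0.0696,0.143,0.086,0.048])

```text
time: 14.2
tool_pos: [0.6148, 0.2128, 0.1556]
tcp_rot: [0.378, -3.118, 0.001]
wrist_force: [0.3, 0.5, 0.3]
width: 0.083
grip_force: 98.2
```

```bash
python3 - <<'E'
from h import *
go((.614,.2152,.1525,194),(.6275,.2186,.126,194))
p=viewer.read_camera('scene'); prof(p,"large",14,.009)
pts(p,[("bay",.048)])
E
```

```text
t 14.20 pos [0.6148 0.2128 0.1556] head -166.2 tilt -1.0000 F [0.3 0.5 0.3] w 0.083 g 98.2 q6 -1.52
[0.0002 0.0025 0.0031] turn -0.003
[-0.0137  0.0026  0.0296] turn -0.003
10 41.3 [ 1.8009e+01  1.1900e-01  1.0000e-03 -3.0000e-03  0.0000e+00]
15 46.0 [ 2.1391e+01  1.2000e-01  4.0000e-03 -4.0000e-03 -4.0000e-03]
20 48.8 [ 2.1738e+01  1.1500e-01  0.0000e+00  1.0000e-03 -1.0000e-03]
25 52.7 [ 1.94e+01  1.13e-01 -3.00e-03  3.00e-03 -2.00e-03]
30 54.3 [1.6009e+01 1.1800e-01 1.0000e-03 3.0000e-03 2.0000e-03]
35 54.0 [ 1.1161e+01  1.1800e-01 -0.0000e+00  1.0000e-03  3.0000e-03]
40 51.1 [ 8.806e+00  1.200e-01 -1.000e-03  3.000e-03  3.000e-03]
45 49.2 [ 6.137e+00  1.130e-01 -3.000e-03  2.000e-03  2.000e-03]
50 40.7 [ 1.1889e+01  1.1200e-01 -3.0000e-03  4.0000e-03  0.0000e+00]
55 40.1 [ 7.579e+00  1.190e-01  0.000e+00  3.000e-03 -2.000e-03]
bay 0.87 [0.5412 0.1988 0.048 ]
bay 0.38 [ 0.6944 -0.1875  0.048 ]
```

Emit:
step_arm(series=[-0.004,0.002,0.008,0,-0.007,0.002,0.016,0,-0.01,0.002,0.022,0,-0.012,0.002,0.025,0])

```text
time: 14.8
tool_pos: [0.6257, 0.2183, 0.1299]
tcp_rot: [0.379, -3.117, 0.0]
wrist_force: [-0.5, 0.3, -1.2]
width: 0.084
grip_force: 97.9
```

Emit:
step_arm(series=[-0.001,0,0.002,0,-0.002,0,0.003,0])

```text
time: 15.05
tool_pos: [0.6277, 0.2188, 0.1276]
tcp_rot: [0.38, -3.118, 0.0]
wrist_force: [-0.3, -0.1, -0.3]
width: 0.082
grip_force: 97.9
```

Emit:
step_arm(series=[-0.001,0,0.002,0,-0.001,0,0.002,0])

```text
time: 15.3
tool_pos: [0.6292, 0.2192, 0.1263]
tcp_rot: [-0.379, 3.118, 0.0]
wrist_force: [0.1, 0.5, 1.1]
width: 0.084
grip_force: 98.0
```

Emit:
step_arm(series=[0,0,0.002,0,0,0,0.002,0])

```text
time: 15.55
tool_pos: [0.629, 0.2191, 0.1241]
tcp_rot: [-0.38, 3.118, 0.0]
wrist_force: [0.3, 0.9, 2.7]
width: 0.085
grip_force: 98.0
```

Emit:
step_arm(series=[0,0,0.002,0,0,0,0.002,0])

```text
time: 15.8
tool_pos: [0.6288, 0.2191, 0.1217]
tcp_rot: [-0.38, 3.119, 0.0]
wrist_force: [-0.3, 0.5, 3.0]
width: 0.083
grip_force: 98.0
```

Emit:
step_arm(series=[0,0,0.002,0,0,0,0.002,0])

```text
time: 16.05
tool_pos: [0.6287, 0.219, 0.1196]
tcp_rot: [0.379, -3.118, 0.0]
wrist_force: [0.6, 0.9, 3.4]
width: 0.086
grip_force: 98.0
```

Emit:
step_arm(series=[0,0,0.003,0,0,0,0.003,0])

```text
time: 16.3
tool_pos: [0.6286, 0.219, 0.1165]
tcp_rot: [0.379, -3.118, 0.0]
wrist_force: [-0.7, -0.6, 4.9]
width: 0.083
grip_force: 98.0
```

```bash
sed -i 's/range(10,60,5)/(range(20,45,4) if T is None else T)/; s/def prof(p,n,yaw,dz,off=.004)/def prof(p,n,yaw,dz,off=.004,T=None)/' h.py; python3 - <<'E'
from h import *
go()
p=viewer.read_camera('scene'); prof(p,"large",14,.009,.006)
v=fit6([p],"large",(.545,.198,.048,14,28),(.012,.012,.008,6,8))
E
```

```text
t 16.30 pos [0.6286 0.219  0.1165] head -166.1 tilt -1.0000 F [-0.7 -0.6  4.9] w 0.083 g 98.0 q6 -1.52
20 55.8 [ 1.4664e+01  1.1100e-01 -4.0000e-03 -1.0000e-03  1.0000e-03]
24 56.1 [ 1.1792e+01  1.1300e-01 -3.0000e-03 -3.0000e-03  5.0000e-03]
28 54.6 [ 8.035e+00  1.120e-01 -3.000e-03 -3.000e-03  4.000e-03]
32 52.3 [ 6.264e+00  1.120e-01 -2.000e-03 -1.000e-03  4.000e-03]
36 50.5 [ 6.569e+00  1.110e-01 -5.000e-03  0.000e+00  4.000e-03]
40 48.2 [ 6.049e+00  1.150e-01 -2.000e-03  4.000e-03  5.000e-03]
44 43.0 [ 6.92e+00  1.08e-01 -2.00e-03 -2.00e-03  0.00e+00]
large [ 0.5508  0.2073  0.04   14.5167 22.0366] 55.1
```

Emit:
step_arm(series=[0,0,0,0,0,0,0,0,0,0,0,0], gripper=0.3, newtons=20)

```text
time: 16.73
tool_pos: [0.6284, 0.2189, 0.116]
tcp_rot: [0.379, -3.118, 0.0]
wrist_force: [-0.5, 0.8, 0.2]
width: 0.302
grip_force: 0.0
```

```bash
python3 - <<'E'
from h import *
go()
p=viewer.read_camera('scene')
v=fit6([p],"large",(.545,.198,.048,14,28),(.012,.012,.008,6,8))
G=D
E
```

```text
t 16.73 pos [0.6284 0.2189 0.116 ] head -166.1 tilt -1.0000 F [-0.5  0.8  0.2] w 0.302 g 0.0 q6 -1.52
large [ 0.533   0.1986  0.0401 12.5734 29.5623] 54.7
```

Emit:
step_arm(series=[-0.004,0,-0.03,0,-0.004,0,-0.08,0,-0.004,-0.04,-0.1,0.1,-0.004,-0.09,-0.1,0.2,0.01,-0.14,-0.1,0.3,0.03,-0.18,-0.08,0.4,0.04,-0.21,-0.05,0.4,0.04,-0.21,-0.02,0.4])

```text
time: 17.77
tool_pos: [0.6402, 0.0029, 0.1362]
tcp_rot: [0.253, 3.131, -0.001]
wrist_force: [-0.3, 0.7, -0.0]
width: 0.302
grip_force: 0.0
```

```bash
python3 - <<'E'
from h import *
go((.615,.003,.1,171),(.615,.003,.038,171))
p=viewer.read_camera('scene')
fit([p],"medium",.512,.019,-8.5)
v=fit6([p],"large",(.54,.198,.046,14,28),(.012,.012,.008,8,8))
E
```

```text
t 17.77 pos [0.6402 0.0029 0.1362] head 170.8 tilt -1.0000 F [-0.3  0.7 -0. ] w 0.302 g 0.0 q6 -1.44
[ 0.0249 -0.0039  0.0362] turn -0.004
[ 0.025  -0.0039  0.0982] turn -0.004
medium [ 0.5096  0.0193 -7.6634] 50.7
large [ 0.5296  0.1982  0.0387 14.9556 25.9958] 54.4
```

Emit:
step_arm(series=[0.0255,-0.002,0.03,-0.02,0.0255,-0.002,0.07,-0.02,0.0255,-0.002,0.098,-0.02,0.0255,-0.002,0.098,-0.02])

```text
time: 18.32
tool_pos: [0.6124, 0.008, 0.0364]
tcp_rot: [-0.215, -3.128, 0.0]
wrist_force: [0.1, 0.8, -0.6]
width: 0.299
grip_force: 0.0
```

Emit:
step_arm(series=[0,0,0,0,0,0,0,0,0,0,0,0,0,0,0,0], gripper=0, newtons=20)

```text
time: 18.82
tool_pos: [0.6156, 0.0076, 0.0397]
tcp_rot: [0.216, 3.132, 0.0]
wrist_force: [0.5, 0.3, -0.1]
width: 0.174
grip_force: 19.5
```

Emit:
step_arm(series=[0.0055,0,-0.0127,0,0.0124,0,-0.0247,0,0.0204,0,-0.036,0,0.0296,0,-0.046,0,0.041,0,-0.057,0,0.041,0,-0.057,0])

```text
time: 19.58
tool_pos: [0.5739, 0.0134, 0.0969]
tcp_rot: [0.216, 3.133, 0.0]
wrist_force: [-0.8, 0.1, -0.0]
width: 0.171
grip_force: 20.0
```

```bash
python3 - <<'E'
from h import *
go()
p=viewer.read_camera('scene'); prof(p,"medium",-8,.009,.005,range(0,48,6))
E
```

```text
t 19.57 pos [0.5739 0.0134 0.0969] head 172.1 tilt -1.0000 F [-0.8  0.1 -0. ] w 0.171 g 20.0 q6 -1.45
0 36.2 [-4.604e+00  9.800e-02 -1.000e-03 -4.000e-03 -0.000e+00]
6 35.6 [-8.994e+00  1.000e-01  4.000e-03 -2.000e-03 -4.000e-03]
12 44.7 [-0.038  0.101  0.003 -0.002 -0.005]
18 50.9 [-0.015  0.095 -0.002  0.003 -0.003]
24 53.9 [-2.949e+00  9.900e-02  0.000e+00  4.000e-03 -1.000e-03]
30 53.9 [-6.798e+00  9.900e-02 -3.000e-03  5.000e-03 -1.000e-03]
36 51.1 [-1.1415e+01  1.0000e-01 -3.0000e-03  3.0000e-03  1.0000e-03]
42 49.2 [-1.597e+01  1.070e-01 -1.000e-03  4.000e-03  3.000e-03]
```

Emit:
step_arm(series=[0,0,0,0,0,0,0,0], gripper=0, newtons=90)

```text
time: 19.88
tool_pos: [0.5741, 0.0132, 0.0951]
tcp_rot: [-0.216, -3.133, 0.0]
wrist_force: [-0.7, -0.1, 0.1]
width: 0.131
grip_force: 88.0
```

Emit:
step_arm(series=[0,0,-0.03,0,0,0,-0.06,0,0,0,-0.1,-0.06,0,0,-0.13,-0.15,0,0,-0.14,-0.3,0,0,-0.14,-0.38,0,0,-0.14,-0.38])

```text
time: 20.75
tool_pos: [0.5743, 0.0132, 0.2354]
tcp_rot: [0.378, -3.118, -0.0]
wrist_force: [-0.1, 0.3, -0.7]
width: 0.128
grip_force: 88.1
```

```bash
cat >> h.py <<'E'
def infit(P,n,lift=0,sub=None):
    # cup standing in the bay: x,y,yaw free, tilt 28, z on the sloping floor (+lift along normal)
    m=model(n)[sub] if sub is not None else model(n); G=[grad(p) for p in P]; c=np.radians(28)
    def f(v):
        a=(v[0]-.545)*np.cos(.245)+(v[1]-.198)*np.sin(.245)
        X=R.from_euler('ZY',[v[2],-28],degrees=True).apply(m)+[v[0],v[1],.048+a*np.tan(c)+lift/np.cos(c)]
        return -sum(sample(p,g,X).mean() for p,g in zip(P,G))
    r=differential_evolution(f,[(.515,.56),(.18,.215),(2,26)],seed=1,tol=1e-7,popsize=15)
    v=r.x;d=np.array([np.cos(np.radians(v[2])),np.sin(np.radians(v[2]))])
    print(n,np.round(v,4),round(-r.fun,1),"axis at r=80mm horiz",np.round(v[:2]+.08*d,4))
E
python3 - <<'E'
from h import *
go((.579,.2073,.170,194),(.602,.213,.126,194))
t=viewer.read_camera('top');p=viewer.read_camera('scene'); 
infit([t],"large");infit([p],"large");infit([t,p],"large")
prof(p,"medium",14,.007,.005,range(20,42,4))
pts(t,[("cup_large_grip",.11),("cup_large",.044)]); pts(p,[("cup_large_grip",.11),("cup_large",.044)])
E
```

```text
t 20.75 pos [0.5743 0.0132 0.2354] head -166.2 tilt -1.0000 F [-0.1  0.3 -0.7] w 0.128 g 88.1 q6 -1.83
[-0.051   0.1873  0.0654] turn -0.003
[-0.0747  0.1874  0.1094] turn -0.003
large [ 0.5341  0.196  12.5914] 42.5 axis at r=80mm horiz [0.6122 0.2134]
large [ 0.5301  0.1972 13.6151] 54.1 axis at r=80mm horiz [0.6079 0.216 ]
large [ 0.5299  0.1961 14.3226] 94.6 axis at r=80mm horiz [0.6075 0.2159]
20 53.5 [ 1.9708e+01  9.8000e-02 -4.0000e-03  3.0000e-03 -0.0000e+00]
24 55.3 [ 1.6909e+01  1.0000e-01 -2.0000e-03  4.0000e-03 -1.0000e-03]
28 56.0 [ 1.468e+01  9.800e-02 -5.000e-03  2.000e-03 -1.000e-03]
32 54.5 [ 1.2308e+01  1.0000e-01 -4.0000e-03  2.0000e-03  2.0000e-03]
36 51.7 [ 9.661e+00  1.030e-01 -3.000e-03  0.000e+00  5.000e-03]
40 48.7 [ 7.914e+00  9.900e-02 -3.000e-03  3.000e-03 -0.000e+00]
cup_large_grip 0.86 [0.5887 0.2106 0.11  ]
cup_large_grip 0.58 [0.5305 0.1709 0.11  ]
cup_large 0.71 [0.533  0.1894 0.044 ]
cup_large 0.39 [ 0.5535 -0.279   0.044 ]
cup_large_grip 0.56 [0.5877 0.2134 0.11  ]
cup_large 0.9 [0.5317 0.188  0.044 ]
```

Emit:
step_arm(series=[-0.015,0.05,0,0,-0.03,0.1,0,0,-0.045,0.15,0,0,-0.049,0.187,0,0,-0.049,0.187,0.03,0,-0.049,0.187,0.062,0,-0.049,0.187,0.064,0,-0.049,0.187,0.064,0])

```text
time: 22.05
tool_pos: [0.5774, 0.2065, 0.1723]
tcp_rot: [-0.379, 3.118, 0.0]
wrist_force: [1.1, 0.5, -0.5]
width: 0.132
grip_force: 88.2
```

```bash
python3 - <<'E'
from h import *
go((.577,.207,.17,193.6),(.600,.2125,.126,193.6))
p=viewer.read_camera('scene'); prof(p,"medium",14,.007,.005,range(24,37,4))
E
```

```text
t 22.05 pos [0.5774 0.2065 0.1723] head -166.1 tilt -1.0000 F [ 1.1  0.5 -0.5] w 0.132 g 88.2 q6 -1.51
[0.0002 0.0005 0.0023] turn 0.005
[-0.0234  0.0004  0.0464] turn 0.005
24 55.7 [ 1.7583e+01  1.0000e-01 -4.0000e-03  3.0000e-03 -1.0000e-03]
28 56.0 [ 1.4059e+01  1.0100e-01 -3.0000e-03  3.0000e-03 -1.0000e-03]
32 55.6 [ 1.0727e+01  1.0100e-01 -2.0000e-03  3.0000e-03 -1.0000e-03]
36 53.8 [6.421e+00 1.050e-01 2.000e-03 4.000e-03 0.000e+00]
```

Emit:
step_arm(series=[-0.004,0,0.008,0,-0.008,0,0.016,0,-0.012,0,0.024,0,-0.016,0,0.032,0,-0.019,0,0.037,0,-0.019,0,0.037,0])

```text
time: 22.85
tool_pos: [0.5952, 0.211, 0.1339]
tcp_rot: [0.379, -3.117, 0.0]
wrist_force: [0.4, -0.5, -0.9]
width: 0.126
grip_force: 88.2
```

Emit:
step_arm(series=[-0.001,0,0.002,0,-0.002,0,0.004,0,-0.002,0,0.004,0])

```text
time: 23.22
tool_pos: [0.5973, 0.2116, 0.1307]
tcp_rot: [0.38, -3.119, 0.0]
wrist_force: [0.8, -0.1, -1.3]
width: 0.13
grip_force: 88.2
```

Emit:
step_arm(series=[-0.001,0,0.002,0,-0.001,0,0.003,0,-0.001,0,0.003,0])

```text
time: 23.6
tool_pos: [0.5982, 0.2118, 0.1275]
tcp_rot: [0.38, -3.118, 0.0]
wrist_force: [-0.7, 0.1, -0.8]
width: 0.13
grip_force: 88.2
```

No contact yet; continue down in small steps.

Emit:
step_arm(series=[-0.001,0,0.002,0,-0.001,0,0.002,0])

```text
time: 23.85
tool_pos: [0.5992, 0.2121, 0.1255]
tcp_rot: [0.379, -3.118, -0.0]
wrist_force: [0.1, 0.0, -0.9]
width: 0.129
grip_force: 88.3
```

Emit:
step_arm(series=[-0.001,0,0.002,0,-0.001,0,0.002,0])

```text
time: 24.1
tool_pos: [0.6002, 0.2123, 0.1235]
tcp_rot: [0.379, -3.118, -0.0]
wrist_force: [-0.2, 0.2, -1.1]
width: 0.13
grip_force: 88.3
```

Emit:
step_arm(series=[-0.001,0,0.002,0,-0.001,0,0.002,0])

```text
time: 24.35
tool_pos: [0.6013, 0.2126, 0.1217]
tcp_rot: [-0.379, 3.118, 0.0]
wrist_force: [0.1, -0.7, -1.5]
width: 0.126
grip_force: 88.2
```

```bash
python3 - <<'E'
from h import *
go()
p=viewer.read_camera('scene'); prof(p,"medium",14,.007,.005,range(20,37,4))
infit([p],"medium",.004)
E
```

```text
t 24.35 pos [0.6013 0.2126 0.1217] head -166.1 tilt -1.0000 F [ 0.1 -0.7 -1.5] w 0.126 g 88.2 q6 -1.51
20 54.4 [ 1.5684e+01  1.0000e-01  0.0000e+00  3.0000e-03 -1.0000e-03]
24 55.4 [1.1842e+01 1.0100e-01 2.0000e-03 1.0000e-03 2.0000e-03]
28 55.3 [1.2309e+01 1.0000e-01 4.0000e-03 3.0000e-03 2.0000e-03]
32 54.4 [1.0195e+01 9.8000e-02 2.0000e-03 4.0000e-03 0.0000e+00]
36 53.5 [ 6.189e+00  9.500e-02 -1.000e-03  4.000e-03 -3.000e-03]
medium [ 0.537   0.1953 14.8385] 57.6 axis at r=80mm horiz [0.6144 0.2158]
```

Emit:
step_arm(series=[0,0,0.002,0,0,0,0.002,0])

```text
time: 24.65
tool_pos: [0.6023, 0.2129, 0.1207]
tcp_rot: [-0.379, 3.116, 0.001]
wrist_force: [2.0, 0.3, 1.9]
width: 0.131
grip_force: 88.3
```

Emit:
step_arm(series=[0,0,0.002,0,0,0,0.002,0])

```text
time: 24.9
tool_pos: [0.6033, 0.2131, 0.1198]
tcp_rot: [-0.379, 3.114, 0.001]
wrist_force: [1.8, -0.1, 6.0]
width: 0.131
grip_force: 88.6
```

Emit:
step_arm(series=[0,0,0.002,0,0,0,0.002,0])

```text
time: 25.15
tool_pos: [0.6043, 0.2134, 0.119]
tcp_rot: [-0.379, 3.111, 0.002]
wrist_force: [2.7, 0.9, 8.7]
width: 0.126
grip_force: 88.8
```

Emit:
step_arm(series=[0,0,-0.003,0,0,0,-0.003,0])

```text
time: 25.4
tool_pos: [0.6031, 0.2131, 0.1202]
tcp_rot: [-0.379, 3.114, 0.001]
wrist_force: [5.3, 1.1, 5.1]
width: 0.127
grip_force: 88.6
```

Emit:
step_arm(series=[0,0,0,0,0,0,0,0,0,0,0,0], gripper=0.3, newtons=20)

```text
time: 25.78
tool_pos: [0.5997, 0.212, 0.1172]
tcp_rot: [0.379, -3.115, 0.001]
wrist_force: [-0.0, -0.5, 0.1]
width: 0.3
grip_force: 0.0
```

```bash
python3 - <<'E'
from h import *
go()
t=viewer.read_camera('top');p=viewer.read_camera('scene')
infit([p],"medium",.004);infit([p],"large")
for L in(-.004,0,.004,.008,.012): print(L,end=' ');infit([p],"medium",L)
fit6([p],"medium",(.535,.197,.045,14,28),(.012,.012,.012,8,10))
E
```

```text
t 25.77 pos [0.5997 0.212  0.1172] head -166.1 tilt -1.0000 F [-0.  -0.5  0.1] w 0.300 g 0.0 q6 -1.51
medium [ 0.5363  0.1959 13.6697] 58.1 axis at r=80mm horiz [0.614  0.2148]
large [ 0.5285  0.1992 14.8718] 55.6 axis at r=80mm horiz [0.6058 0.2197]
-0.004 medium [ 0.5411  0.2016 13.7332] 58.4 axis at r=80mm horiz [0.6188 0.2206]
0 medium [ 0.5386  0.1987 13.8065] 58.2 axis at r=80mm horiz [0.6163 0.2178]
0.004 medium [ 0.5363  0.1959 13.6697] 58.1 axis at r=80mm horiz [0.614  0.2148]
0.008 medium [ 0.532   0.1898 18.3048] 57.8 axis at r=80mm horiz [0.6079 0.2149]
0.012 medium [ 0.5319  0.1901 13.6934] 57.6 axis at r=80mm horiz [0.6096 0.209 ]
medium [ 0.547   0.2067  0.0374 11.5723 30.8869] 58.7
```

Emit:
step_arm(series=[-0.004,0,-0.03,0,-0.004,0,-0.08,0,-0.004,-0.04,-0.1,0,-0.004,-0.1,-0.1,0,-0.004,-0.16,-0.1,0,-0.004,-0.2,-0.1,0])

```text
time: 26.62
tool_pos: [0.6532, 0.0168, 0.2186]
tcp_rot: [0.377, -3.119, 0.001]
wrist_force: [-0.6, 0.3, 0.1]
width: 0.302
grip_force: 0.0
```

```bash
python3 - <<'E'
from h import *
go()
t=viewer.read_camera('top');p=viewer.read_camera('scene')
for P in([t],[p],[t,p]):
  infit(P,"large")
  for L in(.004,.010,.016): print(L,end=' ');infit(P,"medium",L)
  fit6(P,"medium",(.535,.197,.048,14,28),(.015,.015,.012,8,12))
  fit6(P,"large",(.533,.197,.044,14,28),(.012,.012,.012,8,10))
pts(t,[("cup_large_grip",.11),("cup_large",.044),("cup_medium",.047),("cup_medium_grip",.12)]); pts(p,[("cup_large_grip",.11),("cup_large",.044),("cup_medium",.047),("cup_medium_grip",.12)])
E
```

```text
t 26.62 pos [0.6532 0.0168 0.2186] head -166.2 tilt -1.0000 F [-0.6  0.3  0.1] w 0.302 g 0.0 q6 -1.82
large [0.5538 0.2056 2.0089] 38.9 axis at r=80mm horiz [0.6337 0.2084]
0.004 medium [0.56   0.2048 2.2856] 38.6 axis at r=80mm horiz [0.6399 0.208 ]
0.01 medium [ 0.5506  0.1856 18.1095] 36.4 axis at r=80mm horiz [0.6266 0.2104]
0.016 medium [ 0.5499  0.184  18.096 ] 36.2 axis at r=80mm horiz [0.6259 0.2088]
medium [ 0.5499  0.1903  0.0361 19.7757 22.6466] 37.1
large [ 0.545   0.2079  0.0386  6.0008 18.0095] 37.4
large [0.5297 0.1954 7.2411] 53.1 axis at r=80mm horiz [0.609  0.2055]
0.004 medium [ 0.5361  0.196  13.1384] 54.6 axis at r=80mm horiz [0.614  0.2141]
0.01 medium [0.525  0.1925 9.9268] 54.6 axis at r=80mm horiz [0.6038 0.2063]
0.016 medium [ 0.5213  0.1873 10.8065] 54.2 axis at r=80mm horiz [0.5999 0.2023]
medium [ 0.5259  0.2022  0.036  18.4216 16.1136] 57.2
large [ 0.5396  0.2032  0.032  13.5026 23.6178] 54.1
large [0.5473 0.204  2.0236] 84.2 axis at r=80mm horiz [0.6273 0.2068]
0.004 medium [ 0.5325  0.1921 16.8289] 82.2 axis at r=80mm horiz [0.6091 0.2153]
0.01 medium 
[... 191 characters left out ...]
.3334] 83.7
large [ 0.545   0.2048  0.0466  6.0004 21.9407] 84.7
cup_large_grip 0.64 [0.5927 0.2103 0.11  ]
cup_large 0.51 [0.5291 0.1857 0.044 ]
cup_medium 0.85 [ 0.3433 -0.0554  0.047 ]
cup_medium 0.62 [ 0.4103 -0.2418  0.047 ]
cup_medium 0.52 [0.5294 0.1885 0.047 ]
cup_medium_grip 0.86 [ 0.3422 -0.2201  0.12  ]
cup_medium_grip 0.39 [0.5715 0.2065 0.12  ]
cup_large_grip 0.91 [0.5915 0.2245 0.11  ]
cup_large 0.6 [0.5306 0.1911 0.044 ]
cup_medium 0.85 [ 0.3229 -0.0809  0.047 ]
cup_medium 0.84 [0.5267 0.1984 0.047 ]
cup_medium 0.83 [ 0.3809 -0.261   0.047 ]
cup_medium_grip 0.73 [ 0.3722 -0.0881  0.12  ]
cup_medium_grip 0.72 [ 0.2997 -0.2656  0.12  ]
cup_medium_grip 0.68 [0.5824 0.2253 0.12  ]
```

```bash
cat >> h.py <<'E'
def joint(P,names,c0,bl=.012,tl=6):
    # c0: x,y,yaw of first cup in bay. others: offsets along slope, across, lift(normal), yaw, tilt
    G=[grad(p) for p in P]; M=[model(n) for n in names]; k=np.radians(28)
    def poses(v):
        a=(v[0]-.545)*np.cos(.245)+(v[1]-.198)*np.sin(.245)
        o=np.array([v[0],v[1],.048+a*np.tan(k)]); B=R.from_euler('ZY',[14,-28],degrees=True)
        out=[(o,R.from_euler('ZY',[v[2],-28],degrees=True))]
        for i in range(len(names)-1):
            w=v[3+5*i:8+5*i]; out.append((o+B.apply(w[:3]),R.from_euler('ZY',[w[3],-w[4]],degrees=True)))
        return out
    def f(v): return -sum(sample(p,g,r.apply(m)+o).mean() for p,g in zip(P,G) for m,(o,r) in zip(M,poses(v)))
    b=[(c0[0]-.008,c0[0]+.008),(c0[1]-.006,c0[1]+.006),(c0[2]-4,c0[2]+4)]
    for i in range(len(names)-1): b+=[(-.012,.012),(-.01,.01),(-.004,.02),(8,20),(28-tl,28+tl)]
    r=differential_evolution(f,b,seed=2,tol=1e-7,popsize=12,maxiter=250); print(np.round(r.x,4),round(-r.fun,1))
E
python3 - <<'E'
from h import *
t=viewer.read_camera('top');p=viewer.read_camera('scene')
for P in([t],[p],[t,p]): joint(P,["large","medium"],(.533,.1963,13.5))
im=t["image"]; print(np.array2string(cv2.cvtColor(im,cv2.COLOR_RGB2GRAY)[182:216:1,148:182:1],max_line_width=200))
E
```

```text
[ 5.36000e-01  1.90300e-01  1.74519e+01  1.17000e-02 -6.30000e-03
 -3.80000e-03  1.66803e+01  2.37955e+01] 68.5
[ 5.32900e-01  1.93500e-01  1.01516e+01 -2.80000e-03  9.90000e-03
 -3.70000e-03  1.47002e+01  2.20077e+01] 109.5
[ 5.36600e-01  1.94000e-01  1.19910e+01 -6.30000e-03 -1.40000e-03
  6.10000e-03  1.84949e+01  2.50492e+01] 166.0
[[174 172 173 ... 134 134 132]
 [174 172 173 ... 134 133 131]
 [173 173 173 ... 130 132 131]
 ...
 [ 39  40  43 ... 106 106 109]
 [ 38  68  82 ...  72  72  72]
 [ 38  74  81 ...  72  72  72]]
```

```bash
python3 - <<'E'
from h import *
go((.6401,-.2522,.11,201.6),(.6401,-.2522,.0435,201.6))
p=viewer.read_camera('scene')
fit([p],"small",.556,-.286,21.6); pts(p,[("cup_small",0),("cup_small_grip",.0525)])
E
```

```text
t 27.23 pos [0.653  0.0203 0.2188] head -166.0 tilt -1.0000 F [-0.6  0.5 -1.1] w 0.302 g 0.0 q6 -1.82
[ 0.0782 -0.2613  0.1087] turn -0.133
[ 0.0782 -0.2613  0.1752] turn -0.133
small [ 0.5548 -0.2864 23.8172] 43.7
cup_small 0.93 [ 0.5484 -0.2871  0.    ]
cup_small 0.15 [0.7348 0.0432 0.    ]
cup_small_grip 0.79 [ 0.6186 -0.2579  0.0525]
```

Emit:
step_arm(series=[0.015,-0.05,0,-0.03,0.03,-0.1,0,-0.06,0.045,-0.15,0,-0.1,0.06,-0.2,0.02,-0.133,0.078,-0.25,0.06,-0.14,0.078,-0.2613,0.1,-0.14,0.078,-0.2613,0.105,-0.14,0.078,-0.2613,0.105,-0.14], gripper=0.37)

```text
time: 28.38
tool_pos: [0.6402, -0.2524, 0.114]
tcp_rot: [0.597, -3.084, -0.001]
wrist_force: [-0.3, 0.5, -0.0]
width: 0.37
grip_force: 0.0
```

```bash
python3 - <<'E'
from h import *
go((.6398,-.2522,.0435,202))
t=viewer.read_camera('scene')
E
```

```text
t 28.38 pos [ 0.6402 -0.2524  0.114 ] head -158.1 tilt -1.0000 F [-0.3  0.5 -0. ] w 0.370 g 0.0 q6 -2.37
[0.0003 0.0003 0.0705] turn -0.001
```

Emit:
step_arm(series=[0,0,0.04,0,0,0,0.07,0,0,0,0.0705,0])

```text
time: 28.8
tool_pos: [0.6394, -0.2514, 0.0427]
tcp_rot: [0.599, -3.082, -0.002]
wrist_force: [-0.5, 0.2, 0.3]
width: 0.371
grip_force: 0.0
```

Emit:
step_arm(series=[0,0,0,0,0,0,0,0,0,0,0,0,0,0,0,0], gripper=0, newtons=20)

```text
time: 29.3
tool_pos: [0.6411, -0.2535, 0.0446]
tcp_rot: [-0.596, 3.082, -0.002]
wrist_force: [0.5, 0.2, 0.9]
width: 0.221
grip_force: 19.7
```

Emit:
step_arm(series=[0.006,0,-0.0107,0,0.0132,0,-0.0208,0,0.0214,0,-0.03,0,0.0305,0,-0.0384,0,0.042,0,-0.047,0,0.042,0,-0.047,0])

```text
time: 30.05
tool_pos: [0.6006, -0.2695, 0.0913]
tcp_rot: [-0.595, 3.084, -0.001]
wrist_force: [0.2, 0.1, -0.1]
width: 0.214
grip_force: 19.6
```

```bash
python3 - <<'E'
from h import *
go()
p=viewer.read_camera('scene'); prof(p,"small",22,.009,.005,range(0,48,6))
E
```

```text
t 30.05 pos [ 0.6006 -0.2695  0.0913] head -158.2 tilt -1.0000 F [ 0.2  0.1 -0.1] w 0.214 g 19.6 q6 -2.41
0 44.4 [ 2.3885e+01  9.2000e-02 -5.0000e-03  0.0000e+00 -4.0000e-03]
6 48.5 [ 2.392e+01  9.000e-02  0.000e+00  2.000e-03 -4.000e-03]
12 51.4 [ 2.2198e+01  9.1000e-02  3.0000e-03  2.0000e-03 -4.0000e-03]
18 47.8 [ 2.3726e+01  9.0000e-02  0.0000e+00  2.0000e-03 -5.0000e-03]
24 50.4 [ 2.2679e+01  9.5000e-02 -0.0000e+00  1.0000e-03 -2.0000e-03]
30 50.2 [ 2.2246e+01  9.2000e-02 -4.0000e-03 -1.0000e-03 -3.0000e-03]
36 45.8 [ 2.1944e+01  9.4000e-02 -4.0000e-03 -1.0000e-03 -3.0000e-03]
42 44.0 [ 2.309e+01  8.200e-02  3.000e-03  3.000e-03 -3.000e-03]
```

Emit:
step_arm(series=[0,0,0,0,0,0,0,0], gripper=0, newtons=90)

```text
time: 30.35
tool_pos: [0.601, -0.2684, 0.0897]
tcp_rot: [0.597, -3.084, -0.001]
wrist_force: [-0.3, -0.0, -2.1]
width: 0.181
grip_force: 88.0
```

Emit:
step_arm(series=[0,0,-0.03,0,0,0,-0.06,0,0,0.02,-0.1,0.02,0,0.05,-0.13,0.06,0,0.09,-0.14,0.1,0,0.09,-0.14,0.133,0,0.09,-0.14,0.133])

```text
time: 31.22
tool_pos: [0.5676, -0.1852, 0.2298]
tcp_rot: [0.392, -3.117, 0.001]
wrist_force: [0.2, -0.2, -1.2]
width: 0.179
grip_force: 88.1
```

```bash
python3 - <<'E'
from h import *
go()
p=viewer.read_camera('scene'); prof(p,"small",14,.008,.005,range(0,48,6))
fit6([p],"small",(.53,-.197,.15,14,22),(.015,.015,.02,8,22))
pts(p,[("cup_small",.15),("cup_small_grip",.23)])
E
```

```text
t 31.23 pos [ 0.5676 -0.1852  0.2298] head -165.7 tilt -1.0000 F [ 0.2 -0.2 -1.2] w 0.179 g 88.1 q6 -2.18
0 50.9 [ 1.8781e+01  9.4000e-02 -4.0000e-03  3.0000e-03 -5.0000e-03]
6 52.0 [ 1.7561e+01  8.9000e-02 -5.0000e-03  2.0000e-03  1.0000e-03]
12 50.0 [ 1.5094e+01  8.6000e-02 -2.0000e-03  3.0000e-03 -2.0000e-03]
18 48.6 [ 1.5116e+01  9.3000e-02 -0.0000e+00  3.0000e-03  5.0000e-03]
24 46.2 [ 1.5066e+01  9.0000e-02 -2.0000e-03  4.0000e-03  3.0000e-03]
30 49.8 [ 1.7122e+01  9.4000e-02 -4.0000e-03  4.0000e-03  4.0000e-03]
36 48.8 [ 1.5829e+01  9.2000e-02 -4.0000e-03  5.0000e-03 -2.0000e-03]
42 45.7 [ 1.4766e+01  9.6000e-02 -4.0000e-03  4.0000e-03  2.0000e-03]
small [ 0.5276 -0.182   0.131  13.7255 13.1236] 57.3
cup_small 0.85 [ 0.5026 -0.1959  0.15  ]
cup_small_grip 0.7 [ 0.5402 -0.1938  0.23  ]
cup_small_grip 0.7 [ 0.5363 -0.1029  0.23  ]
```

```bash
cat >> h.py <<'E'
def chroma(p):
    im=cv2.GaussianBlur(p["image"].astype(np.float32),(0,0),.7); return (im[:,:,2]-im[:,:,0])/(im.sum(2)+20)*100
def silfit(p,n,yaw,dz,T,off=.004,thr=None):
    C=chroma(p); s=monitor.read_state(); g0=np.array(s["tool_pos"]); rr,rf,h,L,w,hz=D[n]
    a=np.radians(np.arange(0,360,10)); body=np.r_[np.c_[rr*np.cos(a),rr*np.sin(a),0*a+h],np.c_[rf*np.cos(a),rf*np.sin(a),0*a]]
    hd=np.array([[rr,w,hz],[L-.03,w,hz],[L-.03,-w,hz],[rr,-w,hz]])
    u0=proj(p,g0).astype(int); ys,xs=slice(max(u0[1]-20,0),u0[1]+110),slice(max(u0[0]-100,0),u0[0]+60)
    dark=p["image"].max(2)<60
    th=thr; M=((C>th)&~dark); S=4
    def draw(v,t):
        rot=R.from_euler('ZY',[v[0],-t],degrees=True); o=np.zeros(C.shape,np.uint8)
        for k in(body,hd):
            q=np.array([proj(p,x) for x in rot.apply(k-[v[1],0,hz])+g0+[0,0,dz]+v[2:5]])
            cv2.fillConvexPoly(o,cv2.convexHull(np.round(q*16).astype(np.int32)),1,shift=4)
        return o>0
    gm=np.zeros(C.shape,bool); gm[:u0[1]+4,u0[0]-8:]=True  # region of the gripper ignored
    def f(v,t):
        o=draw(v,t)[ys,xs]; m=M[ys,xs]; g=~gm[ys,xs]; return -((o&m&g).sum()/((o|m)&g).sum())
    for t in T:
        r=differential_evolution(f,[(yaw-8,yaw+8),(L-.016,L+.004)]+[(-off,off)]*3,args=(t,),seed=1,popsize=6,maxiter=25,polish=False)
        print(t,round(-r.fun,3),np.round(r.x,3))
E
python3 - <<'E'
from h import *
p=viewer.read_camera('scene'); C=chroma(p)
g=np.array(monitor.read_state()["tool_pos"]); u=proj(p,g).astype(int); print(u)
c=proj(p,[.505,-.2,.19]).astype(int); print(c)
print(np.round(C[c[1]-30:c[1]+50:4,c[0]-40:c[0]+40:4]).astype(int))
E
```

```text
[319 168]
[304 204]
[[-2 -2 -2 -2 -2 -2 -2 -2 -3 -3 -3 -1  1  1  0 -1 -2 -2 -2 -2]
 [-2 -2 -2 -2 -2 -2 -2 -2 -5 -4 -5  1  1  1 -2 -2 -2 -2 -2 -2]
 [-2 -2 -2 -2 -2 -2 -2 -2 -3 -5 -2  1  1  0 -2 -2 -2 -2 -2 -2]
 [-2 -2 -2 -2 -2 -2 -2 -2 -2 -2  1  1  1 -2 -2 -2 -2 -3 -6 -5]
 [-2 -2 -2 -2 -2 -2 -2  0  0  0  0  0  0 -2 -2 -2 -2 -5 -6 -6]
 [-2 -2 -2 -2 -2 -2  0  0  0  0  0  0  0 -2 -2 -2 -2 -4 -4 -5]
 [-2 -2 -2 -2 -2 -2  0  0  0  0  0  0  0  0 -2 -2 -2 -7 -7 -6]
 [-2 -2 -2 -2 -2 -1  0  0  0  0  0  0  0  0 -2 -2 -2 -8 -8 -9]
 [-2 -2 -2 -2 -2 -2  1  0  0  1  0  0  0  0 -2 -2 -2 -2 -2 -2]
 [-2 -2 -2 -2 -2 -2  0  1  1  1  1  1  1 -1 -2 -2 -2 -2 -2 -2]
 [-2 -2 -2 -2 -2 -2  0  0  0  0  0  0  0 -2 -2 -2 -2 -2 -2 -2]
 [-2 -2 -2 -2 -2 -2 -1  0  0  0  0  0  0 -2 -2 -2 -2 -2 -2 -2]
 [-2 -2 -2 -2 -2 -2 -1  0  0 -1  0  0 -1 -2 -2 -2 -2 -2 -2 -2]
 [-2 -2 -2 -2 -2 -2 -2 -1  0  0  0 -1 -2 -2 -2 -2 -2 -2 -2 -2]
 [-2 -2 -2 -1 -2 -1 -2 -2 -2 -2 -2 -2 -2 -2 -2 -2 -2 -2 -2 -2]
 [-2 -2 -2 -2 -2 -2 -1 -2 -2 -2 -2 -2 -2 -2 -2 -2 -2 -2 -2 -2]
 [-2 -2 -2 -2 -2 -2 -2 -2 -2 -2 -2 -2 -2 -2 -2 -2 -2 -2 -2 -2]
 [-2 -2 -2 -2 -1 -2 -2 -2 -2 -2 -2 -2 -2 -2 -2 -2 -2 -2 -2 -2]
 [-1 -2 -2 -2 -2 -2 -2 -2 -1 -2 -2 -2 -1 -2 -2 -2 -2 -2 -2 -2]
 [-2 -2 -2 -2 -2 -2 -2 -2 -2 -2 -2 -2 -1 -1 -2 -2 -2 -2 -2 -2]]
```

```bash
timeout 500 python3 - <<'E'
from h import *
p=viewer.read_camera('scene')
silfit(p,"small",14,.008,range(6,46,6),thr=-1.)
E
```

```text
6 0.918 [ 1.2833e+01  8.4000e-02 -3.0000e-03 -2.0000e-03 -1.0000e-03]
12 0.941 [ 1.2973e+01  8.2000e-02 -2.0000e-03  1.0000e-03 -2.0000e-03]
18 0.911 [1.2681e+01 8.7000e-02 1.0000e-03 2.0000e-03 3.0000e-03]
24 0.861 [1.1817e+01 8.4000e-02 2.0000e-03 3.0000e-03 2.0000e-03]
30 0.822 [ 7.885e+00  8.000e-02 -1.000e-03  0.000e+00  2.000e-03]
36 0.787 [ 6.697e+00  7.800e-02 -2.000e-03  1.000e-03  0.000e+00]
42 0.756 [ 7.231e+00  8.300e-02 -2.000e-03  2.000e-03  2.000e-03]
```

The silhouette fit says the small cup only tilted about 12°. Set it down, take a shorter hold on the handle tip and tilt it again.

Emit:
step_arm(series=[0,0,0.05,0,0,0,0.1,0,0,0,0.14,0,-0.005,0,0.16,0,-0.01,0,0.173,0,-0.016,0,0.182,0,-0.018,0,0.184,0,-0.018,0,0.184,0], newtons=20, gripper=0)

```text
time: 32.48
tool_pos: [0.586, -0.181, 0.0473]
tcp_rot: [-0.391, 3.115, -0.001]
wrist_force: [-0.4, 0.7, 1.0]
width: 0.179
grip_force: 88.2
```

Emit:
step_arm(series=[0,0,0,0,0,0,0,0,0,0,0,0], gripper=0.37)

```text
time: 32.85
tool_pos: [0.585, -0.1809, 0.0465]
tcp_rot: [-0.39, 3.117, -0.0]
wrist_force: [-0.6, 0.0, -0.3]
width: 0.374
grip_force: 0.0
```

```bash
python3 - <<'E'
from h import *
go()
p=viewer.read_camera('scene'); fit([p],"small",.503,-.2,14,.02)
silfit(p,"small",14,.008,[0,5],.006,thr=-1.)
E
```

```text
t 32.85 pos [ 0.585  -0.1809  0.0465] head -165.7 tilt -1.0000 F [-0.6  0.  -0.3] w 0.374 g 0.0 q6 -2.16
small [ 0.4971 -0.2035 15.266 ] 47.9
0 0.367 [ 1.3574e+01  8.4000e-02 -3.0000e-03 -2.0000e-03  3.0000e-03]
5 0.367 [ 1.2456e+01  8.5000e-02 -1.0000e-03 -2.0000e-03  4.0000e-03]
```

Emit:
step_arm(series=[-0.0045,0,0.001,0,-0.0045,0,0.001,0])

```text
time: 33.15
tool_pos: [0.5897, -0.1796, 0.0452]
tcp_rot: [-0.391, 3.117, -0.0]
wrist_force: [-0.2, -0.2, 0.4]
width: 0.37
grip_force: 0.0
```

Emit:
step_arm(series=[0,0,0,0,0,0,0,0,0,0,0,0,0,0,0,0], gripper=0, newtons=20)

```text
time: 33.65
tool_pos: [0.5893, -0.1797, 0.0452]
tcp_rot: [-0.39, 3.117, -0.0]
wrist_force: [-0.1, 1.4, 0.2]
width: 0.213
grip_force: 19.5
```

Emit:
step_arm(series=[0.006,0,-0.0107,0,0.0132,0,-0.0208,0,0.0214,0,-0.03,0,0.0305,0,-0.0384,0,0.042,0,-0.047,0,0.042,0,-0.047,0])

```text
time: 34.4
tool_pos: [0.5481, -0.1905, 0.0932]
tcp_rot: [-0.389, 3.116, -0.001]
wrist_force: [0.3, -0.1, -1.2]
width: 0.213
grip_force: 19.6
```

```bash
timeout 500 python3 - <<'E'
from h import *
go()
p=viewer.read_camera('scene')
silfit(p,"small",14,.007,range(8,40,6),.005,thr=-1.)
E
```

```text
t 34.40 pos [ 0.5481 -0.1905  0.0932] head -165.8 tilt -1.0000 F [ 0.3 -0.1 -1.2] w 0.213 g 19.6 q6 -2.2
8 0.366 [ 1.4313e+01  8.9000e-02 -2.0000e-03 -2.0000e-03  5.0000e-03]
14 0.371 [1.3867e+01 9.3000e-02 3.0000e-03 1.0000e-03 3.0000e-03]
20 0.366 [ 1.3456e+01  8.7000e-02 -4.0000e-03 -1.0000e-03  5.0000e-03]
26 0.346 [ 1.0521e+01  9.0000e-02  0.0000e+00 -1.0000e-03  5.0000e-03]
32 0.334 [ 7.981e+00  8.600e-02 -3.000e-03 -3.000e-03  3.000e-03]
38 0.326 [ 9.583e+00  8.600e-02 -4.000e-03 -0.000e+00  3.000e-03]
```

Emit:
step_arm(series=[0,0,-0.05,0,0,0,-0.1,0,0,0,-0.05,0,0,0,-0.1,0,0,0,-0.05,0,0,0,-0.1,0,0,0,-0.13,0,0,0,-0.13,0])

```text
time: 35.45
tool_pos: [0.5508, -0.1907, 0.2254]
tcp_rot: [-0.39, 3.112, -0.004]
wrist_force: [0.1, 0.5, -0.1]
width: 0.001
grip_force: 0.0
```

```bash
sed -i 's/M=((C>th)&~dark)/I=p["image"].astype(int); M=((C>th)\&~dark\&(I[:,:,1]-I[:,:,0]<12))/' h.py; timeout 500 python3 - <<'E'
from h import *
go()
p=viewer.read_camera('scene')
silfit(p,"small",14,.007,range(10,47,6),.005,thr=-1.)
E
```

```text
t 35.45 pos [ 0.5508 -0.1907  0.2254] head -165.7 tilt -1.0000 F [ 0.1  0.5 -0.1] w 0.001 g 0.0 q6 -2.2
10 0.513 [6.083e+00 7.500e-02 3.000e-03 5.000e-03 4.000e-03]
16 0.512 [6.316e+00 7.600e-02 5.000e-03 5.000e-03 5.000e-03]
22 0.515 [6.165e+00 7.500e-02 5.000e-03 5.000e-03 4.000e-03]
28 0.515 [6.052e+00 7.500e-02 2.000e-03 5.000e-03 5.000e-03]
34 0.508 [6.248e+00 7.600e-02 3.000e-03 5.000e-03 5.000e-03]
40 0.503 [6.169e+00 7.500e-02 3.000e-03 5.000e-03 5.000e-03]
46 0.475 [6.116e+00 7.600e-02 2.000e-03 5.000e-03 4.000e-03]
```

Emit:
step_arm(series=[-0.03,0.05,-0.03,0,-0.06,0.1,-0.03,0,-0.06,0.15,-0.03,0,-0.06,0.2,-0.03,0], gripper=0.37)

```text
time: 36.0
tool_pos: [0.5563, 0.0203, 0.2502]
tcp_rot: [0.39, -3.114, -0.001]
wrist_force: [0.4, -0.5, -0.6]
width: 0.372
grip_force: 0.0
```

```bash
timeout 500 python3 - <<'E'
from h import *
go()
for c in("top","scene"):
    p=viewer.read_camera(c); pts(p,[("cup_small",0),("cup_small_grip",.0525)])
    print([ (round(d["score"],2),np.round(d["extent"])) for d in viewer.boxes_of(p,"cup_small")[:3]])
    I=p["image"].astype(int);M=(chroma(p)>-1)&(I.max(2)>60)&(I[:,:,1]-I[:,:,0]<12)
    n,l,st,ce=cv2.connectedComponentsWithStats(M.astype(np.uint8))
    for i in range(1,n):
        if st[i,4]>250 and .4<onz(p,ce[i],0)[0]<.75 and abs(onz(p,ce[i],0)[1]+.2)<.2: print(c,st[i],onz(p,ce[i],.03))
    try: fit([p],"small",.5,-.2,14,.04,40)
    except Exception as e: print(e)
E
```

```text
t 36.00 pos [0.5563 0.0203 0.2502] head -165.7 tilt -1.0000 F [ 0.4 -0.5 -0.6] w 0.372 g 0.0 q6 -1.83
cup_small 0.72 [ 0.6166 -0.1223  0.    ]
cup_small_grip 0.96 [ 0.6258 -0.0497  0.0525]
[(0.89, array([293., 183.,  27.,  26.]))]
top [ 375  106   44   54 1196] [ 0.74049738 -0.3702925   0.03      ]
top [239 121  36  82 360] [ 0.68053367 -0.05186061  0.03      ]
top [278 169  28  24 449] [ 0.61326061 -0.11412468  0.03      ]
small [ 0.4605 -0.2233 32.0621] 13.2
cup_small 0.75 [ 0.6031 -0.1249  0.    ]
cup_small 0.2 [ 0.5647  0.2242 -0.    ]
cup_small_grip 0.58 [ 0.6177 -0.0488  0.0525]
cup_small_grip 0.5 [ 0.5687 -0.1462  0.0525]
cup_small_grip 0.49 [0.7022 0.0127 0.0525]
[(0.74, array([288., 205.,  39.,  39.]))]
scene [268 181  42  46 838] [ 0.6200246  -0.09862947  0.03      ]
scene [ 408  221   40   44 1274] [ 0.71640549 -0.38821826  0.03      ]
small [ 0.5368 -0.1686 23.558 ] 25.2
```

Emit:
step_arm(series=[0.05,0.05,0,0,0.1,0.1,0,0,0.1,0.13,0,0])

```text
time: 36.78
tool_pos: [0.4264, 0.1192, 0.2518]
tcp_rot: [0.386, -3.117, 0.0]
wrist_force: [0.7, 0.5, -0.8]
width: 0.367
grip_force: 0.0
```

```bash
timeout 500 python3 - <<'E'
from h import *
go()
t=viewer.read_camera("top");s=viewer.read_camera("scene")
for p in(t,s):
    pts(p,[("cup_small",0),("cup_small_grip",.0525),("dropper",0),("soap_bar",0),("pigment_jar",0)])
for P in([t],[s],[t,s]): fit(P,"small",.61,-.123,84,.015,20)
for P in([t],[s],[t,s]): fit6(P,"small",(.61,-.123,.01,84,0),(.02,.02,.02,15,40))
E
```

```text
t 36.77 pos [0.4264 0.1192 0.2518] head -165.9 tilt -1.0000 F [ 0.7  0.5 -0.8] w 0.367 g 0.0 q6 -1.6
cup_small 0.66 [ 0.6098 -0.1199  0.    ]
cup_small_grip 0.87 [ 0.6314 -0.0542  0.0525]
dropper 0.66 [ 0.7309 -0.0402  0.    ]
soap_bar 0.76 [ 0.7437 -0.169   0.    ]
pigment_jar 0.58 [0.7354 0.0397 0.    ]
cup_small_grip 0.78 [ 0.6266 -0.0535  0.0525]
dropper 0.9 [ 0.734  -0.0467  0.    ]
dropper 0.5 [0.679  0.3356 0.    ]
soap_bar 0.82 [ 0.7486 -0.1679  0.    ]
soap_bar 0.28 [0.5726 0.2382 0.    ]
pigment_jar 0.87 [0.7436 0.0428 0.    ]
small [ 0.6094 -0.1131 77.447 ] 41.8
small [ 0.6099 -0.1153 78.4634] 48.9
small [ 0.6098 -0.1138 77.9526] 89.4
small [ 6.03800e-01 -1.40400e-01 -2.70000e-03  7.27147e+01 -3.63852e+01] 47.0
small [ 6.15800e-01 -1.18400e-01 -1.00000e-02  7.04420e+01 -1.10093e+01] 51.2
small [ 6.05500e-01 -1.33300e-01 -1.10000e-03  7.47971e+01 -2.25934e+01] 87.4
```

The small cup slipped free but is upright at about (0.610, -0.114), yaw about 78°, and the bystanders are where they were. I'll regrasp it and tilt it close to the table.

```bash
python3 -c "
from h import *
go((.630,-.0255,.14,77.5),(.630,-.0255,.044,77.5))"
```

```text
t 37.38 pos [0.4289 0.1193 0.2521] head -165.8 tilt -1.0000 F [0.2 0.6 0.5] w 0.368 g 0.0 q6 -1.6
[-0.1595 -0.1898  0.112 ] turn 2.037
[-0.1595 -0.1898  0.208 ] turn 2.037
```

Emit:
step_arm(series=[-0.03,-0.03,0,0.18,-0.06,-0.06,0,0.36,-0.09,-0.1,0,0.54,-0.12,-0.13,0,0.72,-0.15,-0.16,0,0.9,-0.1595,-0.1898,0,1.08,-0.1595,-0.1898,0.03,1.26,-0.1595,-0.1898,0.06,1.44])

```text
time: 38.38
tool_pos: [0.6306, -0.0257, 0.1915]
tcp_rot: [1.771, 2.594, 0.001]
wrist_force: [-0.1, 0.5, -1.3]
width: 0.37
grip_force: 0.0
```

```bash
python3 -c "
from h import *
go((.630,-.0255,.10,77.5),(.630,-.0255,.044,77.5))
s=viewer.read_camera('scene'); fit([s],'small',.61,-.115,78,.012,15)"
```

```text
t 38.38 pos [ 0.6306 -0.0257  0.1915] head 111.4 tilt -1.0000 F [-0.1  0.5 -1.3] w 0.370 g 0.0 q6 -0.45
[ 0.0005 -0.0005  0.0915] turn 0.591
[ 0.0005 -0.0006  0.1475] turn 0.591
small [ 0.6098 -0.1153 78.4827] 48.7
```

Emit:
step_arm(series=[0,0,0.03,0.18,0,0,0.06,0.36,0,0,0.08,0.54,0,0,0.1,0.58,0,0,0.13,0.58,0,0,0.1475,0.58,0,0,0.1475,0.58])

```text
time: 39.3
tool_pos: [0.6285, -0.0247, 0.0431]
tcp_rot: [-2.429, -1.988, 0.004]
wrist_force: [-0.1, 0.3, -0.2]
width: 0.368
grip_force: 0.0
```

Emit:
step_arm(series=[0,0,0,0,0,0,0,0,0,0,0,0,0,0,0,0], gripper=0, newtons=20)

```text
time: 39.8
tool_pos: [0.6304, -0.0247, 0.0454]
tcp_rot: [2.431, 1.988, 0.002]
wrist_force: [0.6, 0.3, 0.4]
width: 0.206
grip_force: 23.4
```

```bash
python3 -c "
from h import *
go()"
```

```text
t 39.80 pos [ 0.6304 -0.0247  0.0454] head 78.5 tilt -1.0000 F [0.6 0.3 0.4] w 0.206 g 23.4 q6 0.12
```

Emit:
step_arm(series=[0,0,0,0,-0.003,0,0,0,-0.003,0,0,0], gripper=0.3)

```text
time: 40.17
tool_pos: [0.629, -0.0279, 0.0446]
tcp_rot: [-2.432, -1.988, 0.0]
wrist_force: [-0.1, -0.2, -0.4]
width: 0.303
grip_force: 0.0
```

Emit:
step_arm(series=[0,0,0,0,0,0,0,0,0,0,0,0], gripper=0, newtons=20)

```text
time: 40.55
tool_pos: [0.6291, -0.0276, 0.0446]
tcp_rot: [-2.432, -1.989, 0.0]
wrist_force: [0.1, -0.5, 0.2]
width: 0.213
grip_force: 19.5
```

Emit:
step_arm(series=[-0.006,0,-0.0107,0,-0.0132,0,-0.0208,0,-0.0214,0,-0.03,0,-0.0305,0,-0.0384,0,-0.042,0,-0.05,0,-0.042,0,-0.062,0,-0.042,0,-0.05,0,-0.042,0,-0.062,0])

```text
time: 41.55
tool_pos: [0.6183, -0.0681, 0.1039]
tcp_rot: [-2.428, -1.986, 0.006]
wrist_force: [0.1, 0.4, -1.8]
width: 0.22
grip_force: 19.8
```

```bash
timeout 500 python3 - <<'E'
from h import *
go()
p=viewer.read_camera('scene')
silfit(p,"small",78,.007,range(6,40,6),.005,thr=-1.)
E
```

```text
t 41.55 pos [ 0.6183 -0.0681  0.1039] head 78.6 tilt -1.0000 F [ 0.1  0.4 -1.8] w 0.220 g 19.8 q6 0.05
6 0.692 [ 7.4022e+01  8.9000e-02 -4.0000e-03  3.0000e-03 -0.0000e+00]
12 0.716 [ 7.5885e+01  8.9000e-02  1.0000e-03  4.0000e-03 -4.0000e-03]
18 0.742 [ 8.0548e+01  8.4000e-02 -3.0000e-03 -1.0000e-03 -2.0000e-03]
24 0.742 [ 8.0293e+01  8.9000e-02  2.0000e-03  1.0000e-03 -3.0000e-03]
30 0.714 [ 8.4933e+01  9.0000e-02 -1.0000e-03 -1.0000e-03  1.0000e-03]
36 0.671 [ 8.5875e+01  8.8000e-02  4.0000e-03 -4.0000e-03 -3.0000e-03]
```

Emit:
step_arm(series=[0,0,-0.012,0,0,0,0,0,0,0,-0.012,0,0,0,-0.005,0])

```text
time: 42.1
tool_pos: [0.6223, -0.069, 0.1132]
tcp_rot: [2.43, 1.987, 0.003]
wrist_force: [0.1, -0.2, -1.9]
width: 0.221
grip_force: 19.8
```

```bash
timeout 500 python3 - <<'E'
from h import *
go()
p=viewer.read_camera('scene')
silfit(p,"small",80,.007,range(12,46,6),.005,thr=-1.)
E
```

```text
t 42.10 pos [ 0.6223 -0.069   0.1132] head 78.5 tilt -1.0000 F [ 0.1 -0.2 -1.9] w 0.221 g 19.8 q6 0.05
12 0.752 [ 7.7972e+01  8.2000e-02  2.0000e-03 -2.0000e-03 -1.0000e-03]
18 0.782 [ 7.9765e+01  8.3000e-02  4.0000e-03 -1.0000e-03 -1.0000e-03]
24 0.777 [8.4672e+01 8.8000e-02 3.0000e-03 2.0000e-03 2.0000e-03]
30 0.759 [ 8.6267e+01  8.5000e-02  4.0000e-03 -5.0000e-03  0.0000e+00]
36 0.714 [ 8.7763e+01  8.8000e-02  5.0000e-03 -5.0000e-03  4.0000e-03]
42 0.622 [ 8.7791e+01  9.1000e-02  5.0000e-03 -5.0000e-03  4.0000e-03]
```

Emit:
step_arm(series=[0,0,-0.02,0,0,0,0,0,0,0,-0.02,0,0,0,0,0,0,0,0,0])

```text
time: 42.78
tool_pos: [0.6193, -0.0685, 0.1102]
tcp_rot: [-2.43, -1.987, 0.004]
wrist_force: [-0.8, 0.6, -0.4]
width: 0.218
grip_force: 20.2
```

```bash
sed -i 's/gm\[:u0\[1\]+4,u0\[0\]-8:\]=True/gm[:u0[1]+6,u0[0]-14:]=True/; s/max(2)<60/max(2)<75/' h.py; timeout 500 python3 - <<'E'
from h import *
go()
p=viewer.read_camera('scene')
silfit(p,"small",80,.007,range(12,46,6),.005,thr=-1.)
E
```

```text
t 42.77 pos [ 0.6193 -0.0685  0.1102] head 78.5 tilt -1.0000 F [-0.8  0.6 -0.4] w 0.218 g 20.2 q6 0.05
12 0.583 [ 7.2943e+01  8.0000e-02 -3.0000e-03  2.0000e-03 -3.0000e-03]
18 0.612 [ 7.292e+01  8.300e-02  1.000e-03  3.000e-03 -1.000e-03]
24 0.64 [ 7.558e+01  8.800e-02 -0.000e+00  3.000e-03  4.000e-03]
30 0.663 [ 7.921e+01  8.400e-02  1.000e-03 -1.000e-03  0.000e+00]
36 0.66 [ 8.2996e+01  8.7000e-02 -0.0000e+00 -1.0000e-03  3.0000e-03]
42 0.645 [ 8.6891e+01  8.7000e-02 -0.0000e+00 -4.0000e-03 -0.0000e+00]
```

Emit:
step_arm(series=[0,0,0,0,0,0,0,0,0,0,-0.03,0,0,0,-0.06,0.1,0,0,-0.1,0.28,0,0,-0.13,0.46,0,0,-0.14,0.64,0,0,-0.14,0.82], gripper=0, newtons=90)

```text
time: 43.82
tool_pos: [0.6219, -0.0689, 0.2541]
tcp_rot: [3.024, 0.845, 0.006]
wrist_force: [-0.1, 0.1, -1.3]
width: 0.177
grip_force: 88.1
```

```bash
cat >> h.py <<'E'
def sil2(P,names,c0):
    # union silhouette of the cups in the bay, fitted as in joint()
    k=np.radians(28); a=np.radians(np.arange(0,360,10)); parts=[];Ms=[]
    for n in names:
        rr,rf,h,L,w,hz=D[n]; parts.append((np.r_[np.c_[rr*np.cos(a),rr*np.sin(a),0*a+h],np.c_[rf*np.cos(a),rf*np.sin(a),0*a]],np.array([[rr-.01,w,hz],[L-w*.4,w,hz],[L-w*.4,-w,hz],[rr-.01,-w,hz]])))
    for p in P:
        I=p["image"].astype(int); Ms.append((chroma(p)>-1.5)&(I.max(2)>40))
    def render(p,v):
        al=(v[0]-.545)*np.cos(.245)+(v[1]-.198)*np.sin(.245); o=np.array([v[0],v[1],.048+al*np.tan(k)])
        B=R.from_euler('ZY',[14,-28],degrees=True); im=np.zeros(p["image"].shape[:2],np.uint8)
        for i,pt in enumerate(parts):
            if i==0: oo,r=o,R.from_euler('ZY',[v[2],-28],degrees=True)
            else: w=v[3+5*(i-1):]; oo,r=o+B.apply(w[:3]),R.from_euler('ZY',[w[3],-w[4]],degrees=True)
            for q in pt:
                X=r.apply(q)+oo; K=np.array(p["intrinsics"]);T=np.array(p["T"]); c=(X-T[:3,3])@T[:3,:3]; c=np.c_[c[:,0],-c[:,1],-c[:,2]]@K.T
                cv2.fillConvexPoly(im,cv2.convexHull(np.round(c[:,:2]/c[:,2:]*16).astype(np.int32)),1,shift=4)
        return im>0
    R0=[cv2.dilate(render(p,np.r_[c0,[0,0,.004,c0[2],28]*(len(names)-1)]).astype(np.uint8),np.ones((21,21)))>0 for p in P]
    def f(v): return -sum((lambda o:(o&m&g).sum()/((o|m)&g).sum())(render(p,v)) for p,m,g in zip(P,Ms,R0))
    b=[(c0[0]-.012,c0[0]+.012),(c0[1]-.009,c0[1]+.009),(c0[2]-5,c0[2]+5)]
    for i in range(len(names)-1): b+=[(-.010,.010),(-.009,.009),(-.002,.02),(8,20),(20,36)]
    r=differential_evolution(f,b,seed=2,popsize=8,maxiter=80,polish=False); v=r.x; print(np.round(v,4),round(-r.fun,3))
    B=R.from_euler('ZY',[14,-28],degrees=True); al=(v[0]-.545)*np.cos(.245)+(v[1]-.198)*np.sin(.245)
    print("last origin",np.round(np.array([v[0],v[1],.048+al*np.tan(k)])+B.apply(v[-5:-2]),4))
E
timeout 560 python3 - <<'E'
from h import *
go()
t=viewer.read_camera('top');p=viewer.read_camera('scene')
silfit(p,"small",25,.007,range(20,42,5),.005,thr=-1.)
for P in([t],[p],[t,p]): sil2(P,["large","medium"],(.533,.196,13.5))
E
```

```text
t 43.83 pos [ 0.6219 -0.0689  0.2541] head 31.2 tilt -1.0000 F [-0.1  0.1 -1.3] w 0.177 g 88.1 q6 0.88
20 0.546 [ 3.0548e+01  8.0000e-02  4.0000e-03  3.0000e-03 -3.0000e-03]
25 0.559 [ 2.7348e+01  7.8000e-02  4.0000e-03  0.0000e+00 -3.0000e-03]
30 0.574 [ 3.1964e+01  8.0000e-02  3.0000e-03  4.0000e-03 -2.0000e-03]
35 0.591 [ 2.665e+01  7.800e-02  3.000e-03 -1.000e-03 -3.000e-03]
40 0.604 [ 2.8921e+01  7.7000e-02 -3.0000e-03 -3.0000e-03 -2.0000e-03]
[ 5.35600e-01  1.93700e-01  1.61565e+01  5.00000e-03 -2.20000e-03
 -1.90000e-03  1.67012e+01  3.35256e+01] 0.754
last origin [0.5412 0.1928 0.0432]
[ 5.37100e-01  2.01400e-01  1.09549e+01 -2.90000e-03 -5.30000e-03
  4.90000e-03  1.86685e+01  2.39666e+01] 0.814
last origin [0.5336 0.1951 0.0473]
[ 5.35400e-01  1.99500e-01  1.23924e+01  2.10000e-03 -7.10000e-03
  2.70000e-03  1.57713e+01  3.38858e+01] 1.552
last origin [0.5377 0.1928 0.0466]
```

Emit:
step_arm(series=[0,0.02,0,0.1,0,0.02,0,0.2,0,0.02,0,0.3,0,0.02,0,0.3])

```text
time: 44.42
tool_pos: [0.6312, -0.0859, 0.2514]
tcp_rot: [-3.116, -0.399, 0.001]
wrist_force: [-0.9, -0.4, -0.7]
width: 0.179
grip_force: 88.2
```

```bash
sed -i 's/max(2)<75/max(2)<60/; s/gm\[:u0\[1\]+6,u0\[0\]-14:\]=True/gm[:u0[1]+4,u0[0]-8:]=True/' h.py; timeout 500 python3 - <<'E'
from h import *
go((.57,.2025,.2,14),(.586,.2067,.1265,14))
p=viewer.read_camera('scene')
silfit(p,"small",14,.007,range(20,56,5),.005,thr=-1.)
E
```

```text
t 44.42 pos [ 0.6312 -0.0859  0.2514] head 14.6 tilt -1.0000 F [-0.9 -0.4 -0.7] w 0.179 g 88.2 q6 1.14
[ 0.0134 -0.2945  0.0514] turn 0.01
[ 0.03   -0.2945  0.1249] turn 0.01
20 0.725 [ 1.3817e+01  8.3000e-02 -1.0000e-03 -3.0000e-03  0.0000e+00]
25 0.749 [ 1.5805e+01  8.6000e-02  1.0000e-03  2.0000e-03 -0.0000e+00]
30 0.773 [ 1.7676e+01  7.9000e-02 -4.0000e-03  3.0000e-03 -4.0000e-03]
35 0.782 [ 1.6522e+01  8.1000e-02 -3.0000e-03  3.0000e-03 -5.0000e-03]
40 0.778 [1.3843e+01 9.0000e-02 3.0000e-03 3.0000e-03 1.0000e-03]
45 0.763 [ 1.552e+01  9.000e-02 -1.000e-03  4.000e-03  3.000e-03]
50 0.737 [ 1.168e+01  8.800e-02 -2.000e-03  3.000e-03 -0.000e+00]
55 0.712 [ 1.0738e+01  8.8000e-02 -2.0000e-03  5.0000e-03 -2.0000e-03]
```

Emit:
step_arm(series=[0,-0.05,-0.01,0,0,-0.1,-0.01,0.01,0,-0.15,-0.01,0.01,-0.003,-0.2,-0.01,0.01,-0.0066,-0.25,-0.01,0.01,-0.0066,-0.295,0,0.01,-0.0066,-0.295,0.03,0.01,-0.0066,-0.295,0.06,0.01])

```text
time: 45.48
tool_pos: [0.5517, 0.1995, 0.1915]
tcp_rot: [-3.118, -0.386, -0.002]
wrist_force: [0.8, 0.7, -1.0]
width: 0.178
grip_force: 88.2
```

```bash
timeout 500 python3 - <<'E'
from h import *
go((.5505,.198,.184,14),(.5734,.2036,.14,14))
p=viewer.read_camera('scene')
prof(p,"small",14,.007,.005,range(24,50,4))
E
```

```text
t 45.48 pos [0.5517 0.1995 0.1915] head 14.1 tilt -1.0000 F [ 0.8  0.7 -1. ] w 0.178 g 88.2 q6 1.63
[-0.0015  0.0011  0.0075] turn 0.002
[0.022  0.0013 0.0515] turn 0.002
24 50.4 [ 1.9619e+01  7.8000e-02 -3.0000e-03 -1.0000e-03  4.0000e-03]
28 50.9 [ 1.7804e+01  7.8000e-02 -2.0000e-03 -1.0000e-03  5.0000e-03]
32 51.1 [ 1.4405e+01  8.0000e-02 -3.0000e-03 -1.0000e-03  4.0000e-03]
36 51.5 [ 1.6294e+01  7.9000e-02 -5.0000e-03  4.0000e-03  4.0000e-03]
40 51.2 [ 1.1259e+01  8.2000e-02 -4.0000e-03  4.0000e-03  4.0000e-03]
44 50.2 [ 7.209e+00  8.100e-02 -5.000e-03  3.000e-03  4.000e-03]
48 43.2 [ 2.1868e+01  7.8000e-02  4.0000e-03 -4.0000e-03  2.0000e-03]
```

Emit:
step_arm(series=[0.002,0.001,0.012,0,0.006,0.001,0.02,0,0.01,0.001,0.028,0,0.014,0.001,0.035,0,0.017,0.001,0.041,0,0.017,0.001,0.041,0])

```text
time: 46.28
tool_pos: [0.5684, 0.2013, 0.1501]
tcp_rot: [3.119, 0.377, -0.001]
wrist_force: [0.5, 0.1, -0.5]
width: 0.177
grip_force: 88.4
```

Emit:
step_arm(series=[0.001,0,0.003,0,0.003,0,0.005,0,0.003,0,0.005,0])

```text
time: 46.65
tool_pos: [0.5714, 0.2021, 0.1456]
tcp_rot: [-3.119, -0.377, 0.0]
wrist_force: [-0.1, -0.5, -1.2]
width: 0.178
grip_force: 88.2
```

Emit:
step_arm(series=[0.001,0,0.002,0,0.002,0,0.004,0,0.002,0,0.004,0])

```text
time: 47.02
tool_pos: [0.5732, 0.2026, 0.1414]
tcp_rot: [3.119, 0.377, -0.001]
wrist_force: [-0.6, 0.3, -0.3]
width: 0.179
grip_force: 88.1
```

Emit:
step_arm(series=[0.001,0,0.002,0,0.002,0,0.004,0,0.002,0,0.004,0])

```text
time: 47.4
tool_pos: [0.5752, 0.2031, 0.1375]
tcp_rot: [-3.119, -0.377, 0.001]
wrist_force: [-0.4, -0.1, -0.3]
width: 0.18
grip_force: 88.1
```

Emit:
step_arm(series=[0.001,0,0.002,0,0.001,0,0.003,0,0.001,0,0.003,0])

```text
time: 47.78
tool_pos: [0.5762, 0.2033, 0.1346]
tcp_rot: [3.119, 0.377, -0.0]
wrist_force: [-0.8, 0.1, -0.2]
width: 0.177
grip_force: 88.1
```

Emit:
step_arm(series=[0.001,0,0.002,0,0.001,0,0.003,0,0.001,0,0.003,0])

```text
time: 48.15
tool_pos: [0.5773, 0.2035, 0.1316]
tcp_rot: [-3.119, -0.377, -0.0]
wrist_force: [-0.8, 0.9, -0.8]
width: 0.179
grip_force: 88.0
```

Emit:
step_arm(series=[0.001,0,0.002,0,0.001,0,0.003,0,0.001,0,0.003,0])

```text
time: 48.52
tool_pos: [0.5783, 0.2038, 0.1287]
tcp_rot: [-3.119, -0.377, -0.0]
wrist_force: [0.7, 1.3, 1.0]
width: 0.179
grip_force: 88.0
```

Emit:
step_arm(series=[0.001,0,0.002,0,0.001,0,0.003,0,0.001,0,0.003,0])

```text
time: 48.9
tool_pos: [0.5798, 0.2043, 0.1262]
tcp_rot: [-3.118, -0.377, -0.002]
wrist_force: [1.4, 1.7, 2.1]
width: 0.178
grip_force: 88.0
```

```bash
timeout 500 python3 - <<'E'
from h import *
go()
p=viewer.read_camera('scene')
prof(p,"small",14,.007,.005,range(20,46,4))
pts(p,[("cup_small",.05),("cup_small_grip",.13)])
E
```

```text
t 48.90 pos [0.5798 0.2043 0.1262] head 13.8 tilt -1.0000 F [1.4 1.7 2.1] w 0.178 g 88.0 q6 1.63
20 53.8 [2.1159e+01 9.5000e-02 5.0000e-03 3.0000e-03 5.0000e-03]
24 55.1 [ 1.8726e+01  8.8000e-02  3.0000e-03  4.0000e-03 -1.0000e-03]
28 55.4 [ 1.5538e+01  8.5000e-02 -3.0000e-03 -1.0000e-03  2.0000e-03]
32 55.4 [ 1.3131e+01  8.1000e-02 -4.0000e-03  1.0000e-03 -2.0000e-03]
36 54.1 [9.582e+00 9.000e-02 1.000e-03 2.000e-03 3.000e-03]
40 52.8 [ 7.261e+00  8.400e-02 -2.000e-03 -2.000e-03  3.000e-03]
44 52.1 [ 6.889e+00  8.900e-02 -3.000e-03  1.000e-03  3.000e-03]
cup_small 0.92 [0.5256 0.1842 0.05  ]
cup_small_grip 0.93 [0.5471 0.1987 0.13  ]
```

Emit:
step_arm(series=[0.001,0,0.002,0,0.001,0,0.002,0])

```text
time: 49.3
tool_pos: [0.5811, 0.2046, 0.1244]
tcp_rot: [-3.118, -0.377, -0.003]
wrist_force: [2.8, 2.3, 3.9]
width: 0.182
grip_force: 88.0
```

Emit:
step_arm(series=[0.001,0,0.002,0,0.001,0,0.002,0])

```text
time: 49.55
tool_pos: [0.5825, 0.2048, 0.1234]
tcp_rot: [-3.118, -0.377, -0.005]
wrist_force: [1.0, 1.1, 7.2]
width: 0.179
grip_force: 88.1
```

Emit:
step_arm(series=[0.001,0,0.002,0,0.001,0,0.002,0])

```text
time: 49.8
tool_pos: [0.5843, 0.2053, 0.1222]
tcp_rot: [-3.118, -0.377, -0.008]
wrist_force: [3.3, 2.1, 10.3]
width: 0.177
grip_force: 87.9
```

Emit:
step_arm(series=[-0.001,0,-0.002,0,-0.001,0,-0.002,0])

```text
time: 50.05
tool_pos: [0.5824, 0.205, 0.123]
tcp_rot: [-3.118, -0.377, -0.005]
wrist_force: [3.5, 2.4, 5.6]
width: 0.175
grip_force: 88.1
```

Emit:
step_arm(series=[0,0,0,0,0,0,0,0,0,0,0,0], gripper=0.33, newtons=20)

```text
time: 50.42
tool_pos: [0.58, 0.204, 0.1205]
tcp_rot: [3.118, 0.377, -0.004]
wrist_force: [0.2, -0.5, 0.5]
width: 0.329
grip_force: 0.0
```

Emit:
step_arm(series=[0.004,0,-0.03,0,0.004,0,-0.08,0,0.004,0.05,-0.1,0,0.004,0.1,-0.1,0,0.004,0.16,-0.1,0,0.004,0.22,-0.1,0,0,0.25,-0.1,0])

```text
time: 51.3
tool_pos: [0.6407, -0.0415, 0.221]
tcp_rot: [3.119, 0.374, -0.002]
wrist_force: [-0.5, 0.2, 0.5]
width: 0.33
grip_force: 0.0
```

```bash
timeout 570 python3 - <<'E'
from h import *
go()
t=viewer.read_camera('top');p=viewer.read_camera('scene')
for q in(t,p): pts(q,[("cup_small",.051),("cup_small_grip",.126),("cup_medium_grip",.12),("cup_large_grip",.116)])
sil2([t,p],["large","medium","small"],(.5345,.197,13.5))
joint([t,p],["large","medium","small"],(.5345,.197,13.5))
for L in(.004,.008,.014): print(L,end=' ');infit([p],"small",L);print(L,end=' ');infit([t],"small",L)
E
```

```text
t 51.30 pos [ 0.6407 -0.0415  0.221 ] head 13.7 tilt -1.0000 F [-0.5  0.2  0.5] w 0.330 g 0.0 q6 1.23
cup_small 0.85 [0.5223 0.1869 0.051 ]
cup_small_grip 0.56 [0.5589 0.1942 0.126 ]
cup_medium_grip 0.56 [ 0.3394 -0.2242  0.12  ]
cup_medium_grip 0.53 [0.5687 0.212  0.12  ]
cup_large_grip 0.73 [0.5872 0.2059 0.116 ]
cup_large_grip 0.32 [0.7169 0.0304 0.116 ]
cup_small 0.83 [0.5193 0.1841 0.051 ]
cup_small_grip 0.88 [0.5568 0.1936 0.126 ]
cup_medium_grip 0.93 [ 0.3016 -0.2629  0.12  ]
cup_medium_grip 0.9 [ 0.3728 -0.0896  0.12  ]
cup_medium_grip 0.81 [0.5767 0.2133 0.12  ]
cup_large_grip 0.57 [0.5803 0.2117 0.116 ]
cup_large_grip 0.46 [0.4723 0.1224 0.116 ]
[ 5.36000e-01  1.99600e-01  1.04897e+01 -2.90000e-03 -2.10000e-03
  2.40000e-03  1.20685e+01  2.86321e+01 -3.40000e-03 -8.80000e-03
  7.40000e-03  1.76590e+01  3.34339e+01] 1.434
last origin [0.5319 0.1894 0.0485]
[ 5.37000e-01  1.94500e-01  1.23285e+01  1.00000e-04  1.90000e-03
  1.05000e-02  1.27339e+01  2.34184e+01 -2.70000e-03 -7.00000e-04
  4.50000e-03  1.30636e+01  3.10070e+01] 291.4
0.004 small [ 0.5307  0.1933 14.8555] 55.0 axis at r=80mm horiz [0.608  0.2138]
0.004 small [ 0.5321  0.1943 12.0985] 49.1 axis at r=80mm horiz [0.6103 0.2111]
0.008 small [ 0.5286  0.1905 14.9043] 54.8 axis at r=80mm horiz [0.6059 0.211 ]
0.008 small [ 0.5319  0.1932 12.025 ] 49.2 axis at r=80mm horiz [0.6101 0.2099]
0.014 small [ 0.5256  0.1861 14.8685] 54.5 axis at r=80mm horiz [0.6029 0.2067]
0.014 small [ 0.5329  0.1889 17.7989] 48.8 axis at r=80mm horiz [0.6091 0.2134]
```

```bash
python3 -c "
from h import *
print(job.finish_job())"
```

```text
the job is handed in; nothing more can be done
None
```

I handed the job in at about 51 s. The camera fits, good to a few mm, show the three cups nested in the bay with their handles up the slope. The small cup slipped from the gripper onto the table before it was placed, but it landed upright and I set it down properly afterwards.

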